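# Set the display pegs and light the riser

### The arm

A 6-joint arm with a two-finger parallel gripper is mounted at the origin on the work surface. World frame = base frame: x ahead of the robot, y to its left, z up, the work surface at z = 0. Lengths are in m, angles in rad, forces in N, time in s.
With the tool pointing down it reaches from about 0.4 to 0.825 m from the base axis. Payload 7 kg.
Tool frame: the origin (TCP) lies midway between the tips of the shut fingers; the grasp point (between the pads) lies 19 mm behind it; z points along the fingers, y is the line along which they close (so a half turn about z gives the same grasp; the last joint's range is limited). The gripper opens to 88 mm and grips with 3 to 60 N. Pads are 19 mm wide; open, the fingers measure 130 mm over their backs; the gripper's body (78 mm by 193 mm) begins 47 mm behind the grasp point.
Start: joints at [1.552, 0.359, 0.012, 0, -1.224, -0.288], TCP at [0.204, 0.643, 0.227] pointing down, gripper open.
Joint ranges: [-3.07, 3.07], [-1.43, 2.12], [-1.02, 1.25], [-3.03, 1.67], [-3.05, -0], [-3.03, 3.03]. Speed limits (rad/s): [2.39, 2.39, 3.01, 3.14, 3.14, 3.14].

### API

Orientations are given as [roll, pitch, yaw] about the fixed x, y, z axes, in that order (R = Rz(yaw) Ry(pitch) Rx(roll)).
In Python, from station import monitor, viewer, arm gives the robot as it stands.
- The arm moves only by the tool move_arm, never from a script. Its argument "deltas" is a list that holds one entry, the list of rows, each a list of 7 numbers: the turn, a rotation vector about the tool's x, y, z in degrees, then the shift along the tool's x, y, z in m, then the finger opening in m, from 0 to 0.0876. A call has 1 to 12 rows; each row is the pose to reach, as a shift and turn from the pose commanded when the call began, along the tool's axes at that moment; what a row does not reach only later rows make up. A row lasts 1/12 s, in which the tool goes at most 41.7 mm and 7.16 degrees, less where a joint would pass 70% of its speed; a pose out of reach is approached as far as the arm can. A call with a gripper value outside its range is refused whole. The fingers move at their own pace and stop on an object; "force" is the grip in N (left out, the last holds). Time passes only in rows, so rows that repeat a pose let the fingers close. It gives the time, the measured TCP pose, the force and the opening at its end, in the units of the state.
- monitor.get_state(): the state, without advancing time (a new reading comes with each control period).
- viewer.grab_frame(name): name is "side" or "top" or "wrist"; returns a dict with "frame" (384x512x3 uint8, blue, green, red), "vfov" (degrees; the focal length in pixels is half the picture's height over the tangent of half this angle, whatever the lens; pixels are square), "cx", "cy" (the principal point, pixels), "D" ([k1, k2, p1, p2, k3] as OpenCV has them; the pictures are not rectified), "xyz" and "orientation" of the camera in the world; the wrist camera has in their place "hand_eye" (4x4, takes a point from camera to tool coordinates, whose origin is the TCP and whose axes are the flange's). Camera axes: x right, y down, z forward; pixel columns grow to the right and rows downward; lengths in m; the calibration is good to about 2 mm. A picture is of the moment at which its call begins: read the wrist's pose just before it. There is no depth.
- arm.job_done(): hands the job in, once; it reports no verdict.
The state is a dict: "t": time; "q": joint angles; "qd": joint speeds; "joint_efforts": joint torques, N m; "eef_pos": TCP position; "ee_rot": TCP orientation; "force": force on the tool from outside, world axes, zero at the start; "moment": the same for the moment, N m; "width": finger opening in m.
Only numpy, scipy, OpenCV 4.12 (cv2) and the standard library are available. Lean on these libraries where they do the work, as an engineer would, in place of code of your own. Each camera call takes 0.05 s, during which the arm holds its last target. There are 200 camera calls.

### The job

Turn the press's depth dial to its broad index mark; then, bar by bar, lay the peg of each display bar under the plunger and press the plunger down to its stop so that the peg is driven to its set height, leaving the dial at the mark. Lay every finished bar flat, peg up, on the acrylic riser, and once all are there press the riser's chrome button fully home to light it. Drive the pegs only with the press, never with the gripper, and do not knock over the two thimbles or the bead jar.

Things in the scene. Friction and masses are not known exactly. Their poses are not given: they have to be found in the camera images.
- press: White hand press, fixed. Origin on the table under the plunger axis; x points from its open throat towards its column. Foot 22 mm high, x -130 to +120, y -50 to +50 mm, with a wing to its right (-y) for the dial. Column x +65 to +105 mm, 60 wide. Head 50 wide, x -25 to +100 mm, underside 130 and top 165 mm above the table.
- bed_spot (a point): Point of the bed's top face under the plunger axis. The bed is a level plate 68 mm wide, from 125 mm in front of this point (press -x) to 35 mm behind it. Side fences 12 mm high, 56 mm apart, from 55 mm in front to 30 mm behind; none further out. The dial lifts the bed: top 44.4 mm above the table at dial 0 plus 4 mm a rad, 50 mm at the mark.
- plunger (a joint): Chrome sprung plunger of the press, m pressed down: 0 up, 0.025 against its stop. Returns by its spring. Needs 2 N to start, 8 N at the stop, and 5 N more while it is driving a peg. Its round foot (28 mm across) hangs at 103 mm above the table when up and 78 mm at the stop.
- plunger_top (a point): Centre of the top of the plunger's round palm knob (48 mm across), 215 mm above the table when up, 190 mm at the stop. Moves with the plunger.
- dial (a joint): Depth dial of the press, rad, grows clockwise seen from above; range 0 to 2.6. At 0 its white pointer points to the press's -x; the marked index (one broad black bar among thin ticks on the dial's plate) is at 1.40 rad. Stiff (0.2 N m), stays where it is left.
- dial_grip (a point): On the dial's axis, in the middle of the height of its grip, about 52 mm above the table. The grip is an upright bar 52 mm long (along this point's x axis), 14 mm thick, 32 mm high, top at 64 mm, on a disc 56 mm across, with a white pointer line on top at the point's -x end. The dial stands at x = +55, y = -130 mm of the press.
- riser: Acrylic display riser, fixed, 260 (x) by 250 (y) mm, flat top 40 mm above the table, open at its x ends, with a clear lip 10 mm high along each y side (238 mm between the lips). Origin on the table under its middle. At its +x side a low step, 22 mm high, carries the lamp button.
- lamp_button (a joint): Chrome push button of the riser's lamp, m pressed down: 0 up, 0.008 fully home. Springs back. About 5 N at the stop.
- lamp_button_top (a point): Centre of the top of the chrome button (32 mm across), 42 mm above the table when up, at x = +158, y = -50 mm of the riser.
- bar1: Display bar, satin aluminium, 180 (x) by 34 (y) by 20 (z) mm, about 0.2 kg, may be absent. Origin at the centre of its underside. Its upright chrome peg, 18 mm across, stands at x = +70 mm, y = 0; z points up out of the peg's side. At the start all bars lie on the table, to the robot's left, peg end away from the robot (yaw within 0.16 rad).
- peg1 (a joint): Peg of bar1, m driven into the bar: 0 as delivered (stands 16 mm proud of the bar's top), 0.008 when set (8 mm proud), at most 0.015. Holds by friction, 5 N drives it in, it cannot be drawn out again.
- peg1_top (a point): Centre of the top of bar1's peg.
- bar2: Display bar, satin aluminium, 180 (x) by 34 (y) by 20 (z) mm, about 0.2 kg, may be absent. Origin at the centre of its underside. Its upright chrome peg, 18 mm across, stands at x = +70 mm, y = 0; z points up out of the peg's side. At the start all bars lie on the table, to the robot's left, peg end away from the robot (yaw within 0.16 rad).
- peg2 (a joint): Peg of bar2, m driven into the bar: 0 as delivered (stands 16 mm proud of the bar's top), 0.008 when set (8 mm proud), at most 0.015. Holds by friction, 5 N drives it in, it cannot be drawn out again.
- peg2_top (a point): Centre of the top of bar2's peg.
- bar3: Display bar, satin aluminium, 180 (x) by 34 (y) by 20 (z) mm, about 0.2 kg, may be absent. Origin at the centre of its underside. Its upright chrome peg, 18 mm across, stands at x = +70 mm, y = 0; z points up out of the peg's side. At the start all bars lie on the table, to the robot's left, peg end away from the robot (yaw within 0.16 rad).
- peg3 (a joint): Peg of bar3, m driven into the bar: 0 as delivered (stands 16 mm proud of the bar's top), 0.008 when set (8 mm proud), at most 0.015. Holds by friction, 5 N drives it in, it cannot be drawn out again.
- peg3_top (a point): Centre of the top of bar3's peg.
- glass_thimble: Mint green glass thimble, bystander, 28 mm high, 25 mm across, standing; origin at the centre of its foot.
- titanium_thimble: Titanium thimble, bystander, same size, standing; origin at the centre of its foot.
- bead_jar: White ceramic bead jar with lid, bystander, 102 mm high, 84 mm across, standing; origin at the centre of its foot.
Not all that is in view belongs to the job. Leave any green look-alike of the bar1 alone.

How it is judged:
On the way, in this order (a step that is already met when the one before it is completed fails the run):
1. the depth dial stands at its index mark (within 0.14 rad) (value of joint dial between 1.26 and 1.54 rad), for 0.2 s.
2. the plunger is pressed to its stop (last 1.5 mm) over a bar's peg, dial at the mark (all of step 1 and value of joint plunger above 0.0235 m and horizontal distance between any of peg1_top, peg2_top, peg3_top and plunger_top below 0.015 m), for 0.1 s.
3. every bar, its peg set, lies flat on the riser (value of joint peg1 between 0.0062 and 0.0098 m and x of bar1 in the frame of riser between -0.13 and 0.13 m and y of bar1 in the frame of riser between -0.11 and 0.11 m and z of bar1 in the frame of riser between 0.037 and 0.044 m and angle between each of bar1, bar2, bar3's own z axis and vertical below 0.08 rad and linear speed of each of bar1, bar2, bar3 below 0.03 m/s and value of joint peg2 between 0.0062 and 0.0098 m and x of bar2 in the frame of riser between -0.13 and 0.13 m and y of bar2 in the frame of riser between -0.11 and 0.11 m and z of bar2 in the frame of riser between 0.037 and 0.044 m and value of joint peg3 between 0.0062 and 0.0098 m and x of bar3 in the frame of riser between -0.13 and 0.13 m and y of bar3 in the frame of riser between -0.11 and 0.11 m and z of bar3 in the frame of riser between 0.037 and 0.044 m), for 0.2 s.
4. the chrome button is pressed fully home (last 1 mm) with the bars on the riser (all of step 3 and value of joint lamp_button above 0.007 m), for 0.05 s.
At the end, for the whole second after the job is handed in: Every bar present lies flat (within 0.08 rad) and at rest, peg up, on the riser's top with its centre over the riser; every peg is driven in 6.2 to 9.8 mm; the dial is within 0.14 rad of the mark; plunger and button are up again (all of step 1 and all of step 3 and value of joint plunger below 0.003 m and value of joint lamp_button below 0.002 m); the robot touches nothing.
It fails at once if a peg is pushed by the gripper (over 3 N) (contact force between any of the arm, the fingers and peg1 above 3 N or contact force between any of the arm, the fingers and peg2 above 3 N or contact force between any of the arm, the fingers and peg3 above 3 N).
It fails at once if a thimble or the bead jar is knocked over (angle between any of glass_thimble, titanium_thimble, bead_jar's own z axis and vertical above 0.7 rad).
Of bar1, bar2, bar3 only 2 to 3 are there at a start; the rules pass over those that are not, and their reading is None.
At some moment in a run one of bar1, bar2, bar3 may be knocked a few centimetres aside while the robot is not near it.
It also fails if it takes over 210 s, if anything falls off the work surface, if the arm or the gripper's body presses on something with over 40 N, if the wrist force passes 120 N, or if a joint passes its speed limit or range.

## Working session

There is one attempt and no reset: what is moved stays moved. The work goes in short steps, Python scripts to look and compute and a tool call to move; the robot and the scene stay as the last step left them, time stands still between calls to the robot, and variables do not carry over. Pictures are saved under pics/ and viewed, on a budget of 14 in all, crops included, one or two more only if the job needs it, and the job is handed in when it is done.

Besides the shell and the picture viewer there is one more tool, called after "Request:" as name(argument=value, ...) on one line, values as JSON. move_arm: Moves the arm, as the interface text tells. Its arguments: {"type":"object","properties":{"deltas":{"type":"array","items":{"type":"array","items":{"type":"array","items":{"type":"number"}}}},"force":{"type":"number"}},"required":["deltas"]}

```bash
mkdir -p pics; cat > h.py <<'E'
import numpy as np, cv2, json
from scipy.spatial.transform import Rotation as R
from station import monitor, viewer, arm
def grab(n,save=None):
    s=monitor.get_state(); f=viewer.grab_frame(n); 
    if n=="wrist":
        T=np.eye(4);T[:3,:3]=R.from_euler('xyz',s["ee_rot"]).as_matrix();T[:3,3]=s["eef_pos"]
        T=T@np.array(f["hand_eye"])
    else:
        T=np.eye(4);o=np.array(f["orientation"]);
        T[:3,:3]=R.from_euler('xyz',o).as_matrix() if o.size==3 else o; T[:3,3]=f["xyz"]
    fl=192/np.tan(np.radians(f["vfov"])/2)
    K=np.array([[fl,0,f["cx"]],[0,fl,f["cy"]],[0,0,1.]])
    c=dict(T=T.tolist(),K=K.tolist(),D=list(map(float,f["D"])))
    if save: cv2.imwrite(f"pics/{save}.png",f["frame"]); json.dump(c,open(f"pics/{save}.json","w"))
    return f["frame"],c
def load(n): return cv2.imread(f"pics/{n}.png"),json.load(open(f"pics/{n}.json"))
def p2w(c,uv,z):
    uv=np.array(uv,float).reshape(-1,1,2);T=np.array(c["T"])
    x=cv2.undistortPoints(uv,np.array(c["K"]),np.array(c["D"]))[:,0]
    d=np.c_[x,np.ones(len(x))]@T[:3,:3].T
    z=np.broadcast_to(z,len(x)); return T[:3,3]+d*((z-T[2,3])/d[:,2])[:,None]
def w2p(c,P):
    T=np.linalg.inv(np.array(c["T"]))
    r,_=cv2.Rodrigues(T[:3,:3]); return cv2.projectPoints(np.array(P,float).reshape(-1,1,3),r,T[:3,3],np.array(c["K"]),np.array(c["D"]))[0][:,0]
E
python3 - <<'E'
from h import *
for n in("top","side","wrist"):
    f,c=grab(n,n+"0"); print(n,np.round(c["T"],3).tolist(),np.round(c["K"],1).tolist(),c["D"])
print(monitor.get_state())
t=cv2.imread("pics/top0.png"); cv2.imwrite("pics/top0b.png",cv2.resize(t,(800,600),interpolation=cv2.INTER_CUBIC))
s=cv2.imread("pics/side0.png");w=cv2.imread("pics/wrist0.png")
E
```

```text
top [[0.022, -0.997, 0.074, 0.366], [-1.0, -0.023, -0.008, 0.012], [0.009, -0.074, -0.997, 1.712], [0.0, 0.0, 0.0, 1.0]] [[485.1, 0.0, 262.0], [0.0, 485.1, 191.0], [0.0, 0.0, 1.0]] [0.02868350036237507, 0.0, 0.0, 0.0, 0.0]
side [[-0.979, -0.144, 0.147, 0.327], [-0.205, 0.631, -0.748, 0.834], [0.015, -0.762, -0.647, 0.87], [0.0, 0.0, 0.0, 1.0]] [[440.8, 0.0, 260.0], [0.0, 440.8, 190.7], [0.0, 0.0, 1.0]] [-0.11582372496459173, 0.0, 0.0, 0.0, 0.0]
wrist [[-0.301, -0.918, -0.258, 0.273], [-0.954, 0.291, 0.078, 0.622], [0.003, 0.269, -0.963, 0.384], [0.0, 0.0, 0.0, 1.0]] [[307.1, 0.0, 256.9], [0.0, 307.1, 185.1], [0.0, 0.0, 1.0]] [-0.02905190155869629, 0.0, 0.0, 0.0, 0.0]
{'t': 0.15, 'q': array([ 1.55210849e+00,  3.59209837e-01,  1.12728381e-02, -2.64859452e-04,
       -1.22411426e+00, -2.88130519e-01]), 'qd': array([ 0.00121508, -0.00121929,  0.00385763,  0.00235753,  0.00092769,
       -0.00069807]), 'joint_efforts': array([-3.73362191e-04, -5.83278716e+01,  2.93290669e+01,  7.00126112e+00,
        8.76617327e-03, -1.10492147e-04]), 'eef_pos': array([0.20375916, 0.6431164 , 0.2258457 ]), 'ee_rot': array([ 3.14031869e+00, -1.17880704e-04, -3.06908429e-01]), 'force': array([-0.62023861,  0.79222853,  0.23065785]), 'moment': array([0.06010524, 0.00798235, 0.03575905]), 'width': 0.08778914462691773}
```

View pics/top0b.png

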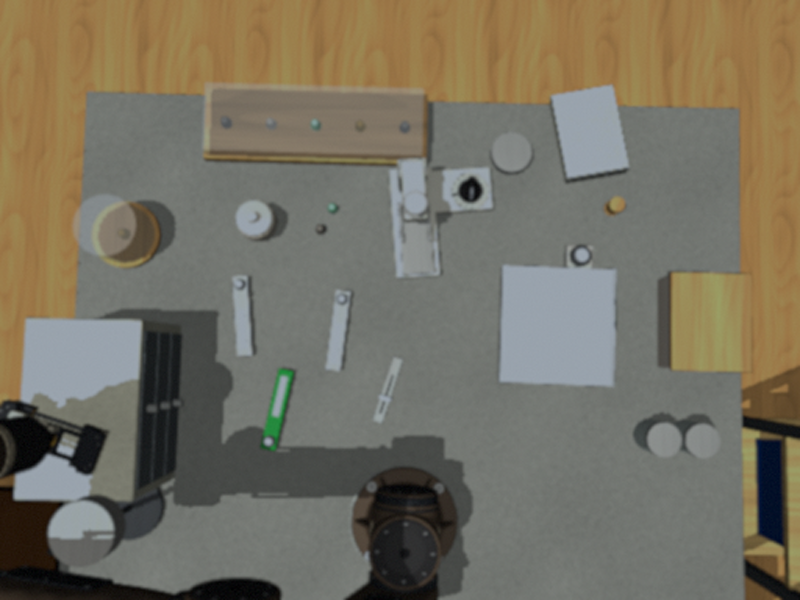

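View pics/side0.png

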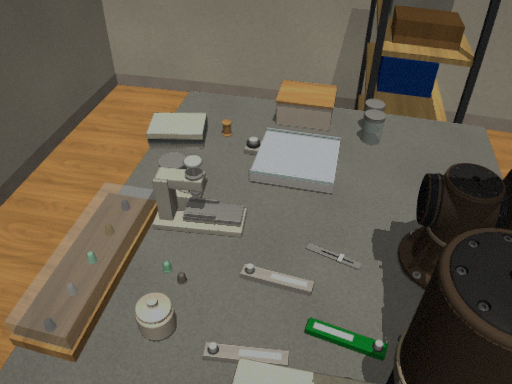

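Top view (800x600 scale): two aluminium bars at (242,315) and (338,330), pegs at (240,283) and (342,297). The green look-alike is at (278,408) and stays out. The slim tool at (388,390) has no peg. The press is at (415,220), the dial at (470,188), the riser at (558,325) and its button at (580,255). The jar is at (255,220), with thimbles at (333,208) and (320,228). I'll enlarge to confirm.

```bash
python3 - <<'E'
from h import *
t=cv2.imread("pics/top0.png"); cv2.imwrite("pics/c1.png",cv2.resize(t[95:245,140:335],(780,600),interpolation=cv2.INTER_CUBIC))
w=cv2.imread("pics/side0.png"); cv2.imwrite("pics/c2.png",cv2.resize(w[120:370,130:350],(704,800),interpolation=cv2.INTER_CUBIC)[:600])
E
```

```text
(no output)
```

View pics/c1.png

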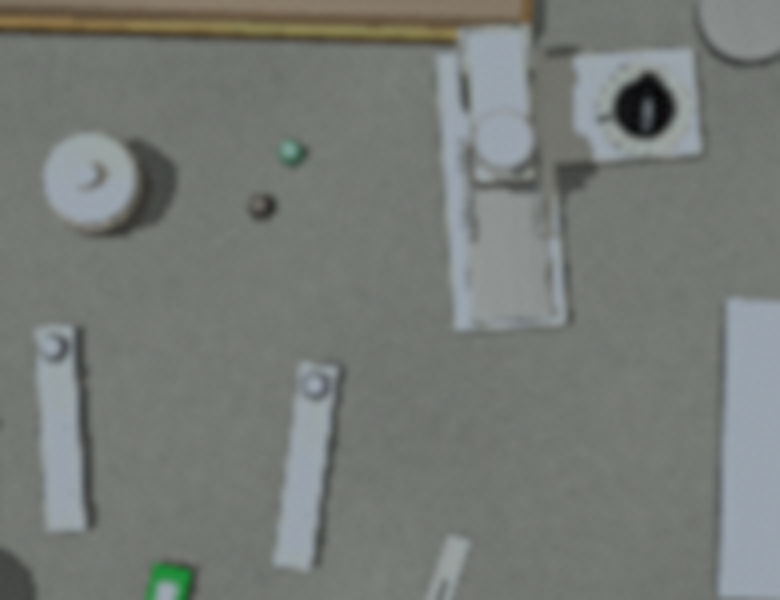

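The crop confirms two silver bars with round chrome pegs at (54,348) and (314,385). The plunger knob is at (503,138), the dial at (646,105), and the dark broad mark at about (605,118). Next I compute positions.

```bash
python3 - <<'E'
from h import *
_,c=load("top0")
o=lambda l:np.array(l,float)/4+[140,95]
def b(n,l,z): print(n,np.round(p2w(c,o(l),z),4).tolist())
b("knob",[[503,138]],.215)
b("dialgrip",[[646,104]],.064)
b("mark",[[604,118]],.022)
b("foot corners near L,R",[[455,329],[568,322]],.022)
b("wing corners",[[694,48],[703,153]],.022)
b("bed near",[[474,318],[546,317]],.045)
b("A peg",[[54,346]],.036); b("A corners",[[36,326],[75,324],[47,530],[88,527]],.02)
b("B peg",[[314,384]],.036); b("B corners",[[301,362],[341,367],[275,566],[313,570]],.02)
b("jar",[[90,180]],.09); b("thim",[[292,152],[261,205]],.025)
r=np.array([[503,266],[616,269],[500,381],[613,385],[580,255]])/1.5625
print("riser",np.round(p2w(c,r,[.045,.045,.045,.045,.042]),4).tolist())
w=cv2.imread("pics/wrist0.png")
_,cs=load("side0")
print("side knob",p2w(cs,[[193,161.5]],.215)); print("side pegs",p2w(cs,[[211,347],[249,268]],.036)); print("button",p2w(cs,[[253,142]],.042))
E
```

```text
knob [[0.6692, -0.0066, 0.215]]
dialgrip [[0.7323, -0.1309, 0.064]]
mark [[0.7283, -0.0977, 0.022]]
foot corners near L,R [[0.5383, 0.0293, 0.022], [0.5467, -0.0695, 0.022]]
wing corners [[0.7928, -0.1762, 0.022], [0.6991, -0.1856, 0.022]]
bed near [[0.5458, 0.0129, 0.045], [0.5481, -0.0493, 0.045]]
A peg [[0.514, 0.3753, 0.036]]
A corners [[0.5326, 0.3951, 0.02], [0.5351, 0.3612, 0.02], [0.3553, 0.3786, 0.02], [0.3586, 0.3433, 0.02]]
B peg [[0.4862, 0.15, 0.036]]
B corners [[0.5064, 0.1632, 0.02], [0.5028, 0.1282, 0.02], [0.3284, 0.1805, 0.02], [0.3256, 0.1475, 0.02]]
jar [[0.6502, 0.3387, 0.09]]
thim [[0.6908, 0.176, 0.025], [0.6432, 0.2018, 0.025]]
riser [[0.5657, -0.2061, 0.045], [0.5647, -0.4561, 0.045], [0.3123, -0.2028, 0.045], [0.3093, -0.45, 0.045], [0.5945, -0.3771, 0.042]]
side knob [[0.66186333 0.00339453 0.215     ]]
side pegs [[0.51305536 0.38450538 0.036     ]
 [0.48324336 0.15936566 0.036     ]]
button [[ 0.58975953 -0.36455734  0.042     ]]
```

View pics/c2.png

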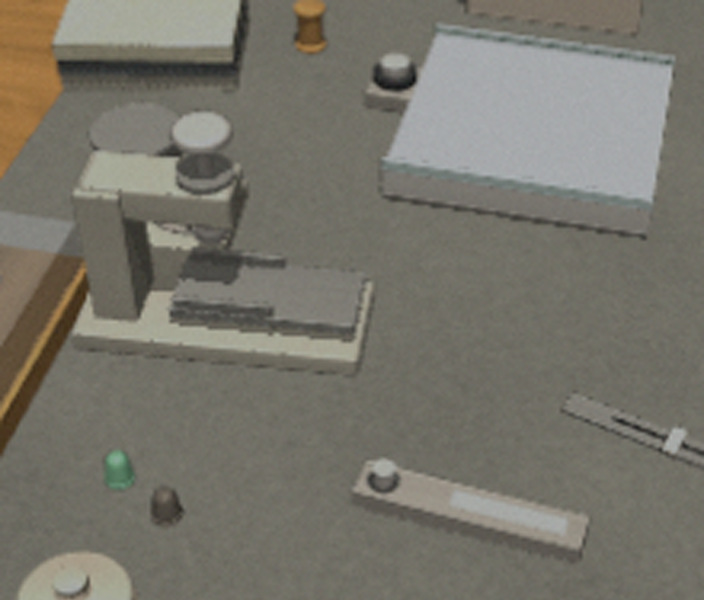

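View pics/wrist0.png

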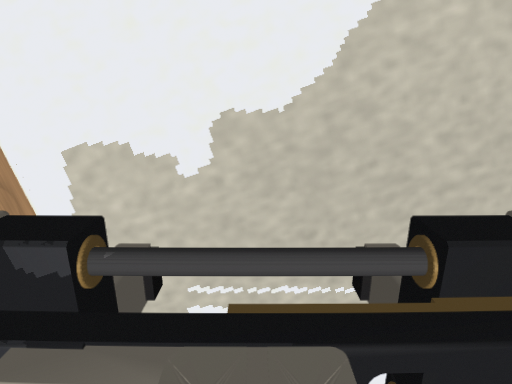

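The side view confirms bar B at c2 (470,505), with the press, bed and riser where expected. Top and side disagree by about 8 mm in y, so I'll refine with the wrist camera. First move is to a look pose over the dial.

```bash
cat >> h.py <<'E'
def plan(x,y,z,yaw,rpy=None):
    s=monitor.get_state(); A=R.from_euler('xyz',s["ee_rot"]);B=R.from_euler('xyz',rpy if rpy is not None else [np.pi,0,yaw])
    r=(A.inv()*B).as_rotvec(degrees=True); d=A.inv().apply(np.array([x,y,z])-s["eef_pos"])
    print("turn",np.round(r,2).tolist(),"shift",np.round(d,4).tolist(),"rows>=",round(max(np.linalg.norm(r)/7.16,np.linalg.norm(d)/.0417),1))
def tri(obs):
    A=np.zeros((3,3));b=np.zeros(3)
    for c,uv in obs:
        o=np.array(c["T"])[:3,3];d=p2w(c,[uv],0)[0]-o;d/=np.linalg.norm(d);M=np.eye(3)-np.outer(d,d);A+=M;b+=M@o
    return np.linalg.solve(A,b)
E
python3 - <<'E'
from h import *
_,t=load("top0");_,s=load("side0")
T=lambda u,v:[u/1.5625,v/1.5625]
print("can",tri([(t,T(512,152)),(s,[172,160])]))
print("knob",tri([(t,T(415,203)),(s,[193,160.6])]))
print("pegB",tri([(t,[218.5,191]),(s,[249.7,265.6])]))
print("button",tri([(t,T(580,255)),(s,[253.4,139.4])]))
print("case corner",tri([(t,T(427,160)),(s,[156,204])]))
plan(.62,-.13,.26,0)
E
```

```text
can [ 0.8262613  -0.22509995  0.02895376]
knob [ 0.66729949 -0.00659892  0.20997613]
pegB [0.48500382 0.14999959 0.03391034]
button [ 0.59266485 -0.3767263   0.04430023]
case corner [ 0.80748307 -0.03429875  0.01024868]
turn [0.07, 0.0, -17.58] shift [0.6304, 0.6113, -0.0333] rows>= 21.1
```

Request:
move_arm(deltas=[[[0,0,0,0,0,-0.05,0.087],[0,0,-17.6,0.315,0.305,-0.05,0.087],[0,0,-17.6,0.315,0.305,-0.05,0.087],[0,0,-17.6,0.315,0.305,-0.05,0.087],[0,0,-17.6,0.315,0.305,-0.05,0.087],[0,0,-17.6,0.315,0.305,-0.05,0.087],[0,0,-17.6,0.315,0.305,-0.05,0.087],[0,0,-17.6,0.315,0.305,-0.05,0.087],[0,0,-17.6,0.315,0.305,-0.05,0.087],[0,0,-17.6,0.315,0.305,-0.05,0.087],[0,0,-17.6,0.315,0.305,-0.05,0.087],[0,0,-17.6,0.315,0.305,-0.05,0.087]]])

```text
t: 1.15
eef_pos: [0.4128, 0.2542, 0.2768]
ee_rot: [3.142, -0.0, -0.001]
force: [-1.0, -0.1, 0.3]
width: 0.0869
```

```bash
python3 - <<'E'
from h import *
grab("wrist","w1")
plan(.62,-.13,.26,0)
E
```

```text
turn [0.03, -0.01, -0.1] shift [0.2072, 0.3824, 0.0172] rows>= 10.4
```

Request:
move_arm(deltas=[[[0,0,0,0.207,0.382,0.017,0.087],[0,0,0,0.207,0.382,0.017,0.087],[0,0,0,0.207,0.382,0.017,0.087],[0,0,0,0.207,0.382,0.017,0.087],[0,0,0,0.207,0.382,0.017,0.087],[0,0,0,0.207,0.382,0.017,0.087],[0,0,0,0.207,0.382,0.017,0.087],[0,0,0,0.207,0.382,0.017,0.087],[0,0,0,0.207,0.382,0.017,0.087],[0,0,0,0.207,0.382,0.017,0.087],[0,0,0,0.207,0.382,0.017,0.087],[0,0,0,0.207,0.382,0.017,0.087]]])

```text
t: 2.2
eef_pos: [0.6201, -0.1279, 0.2577]
ee_rot: [3.141, 0.003, -0.003]
force: [0.6, 0.2, -1.0]
width: 0.0872
```

```bash
python3 - <<'E'
from h import *
a,c=grab("wrist","w2"); b=cv2.imread("pics/w1.png")
cv2.imwrite("pics/w2v.png",cv2.resize(np.vstack([a[:230],b[:230]]),None,fx=1.3,fy=1.3,interpolation=cv2.INTER_CUBIC)) 
E
```

```text
(no output)
```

View pics/w2v.png

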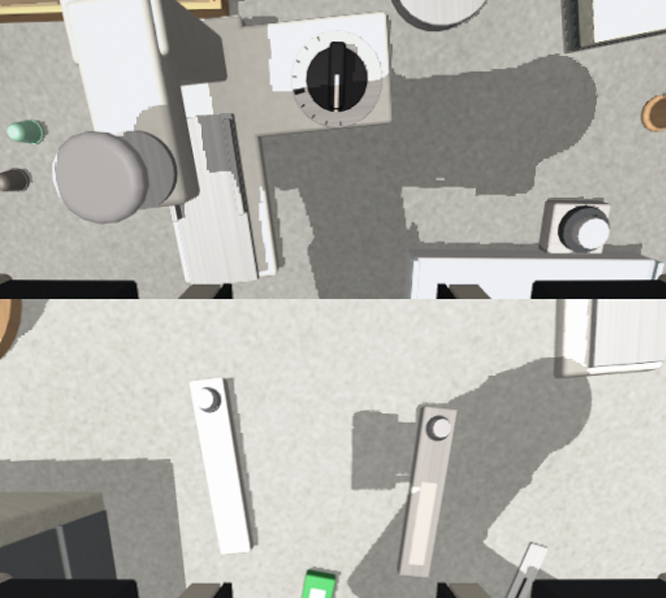

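The wrist view shows the dial pointer pointing to press -x, so the dial is at about 0. The broad mark is at (299,91) and the plunger knob is at (100,178). The lower half shows the two bars, pegs at (207,399) and (439,427), and no third one.

```bash
python3 - <<'E'
from h import *
_,c=load("w2");_,d=load("w1")
A=lambda n,l,z:print(n,np.round(p2w(c,np.array(l)/1.3,z),4).tolist())
A("pointer end,start",[[336.5,109],[337.5,76]],.064); A("grip ends top",[[337,43],[336,109]],.064)
A("disc centre-ish L,R",[[306,79],[367,77]],.032)
A("mark",[[299,91]],.024); A("plate circle L,R,top,bot",[[291,81],[383,76],[337,30],[340,126]],.024)
A("wing corners",[[386,14],[391,120]],.022)
A("foot R near",[[274,273]],.022); A("bed near",[[188,281],[257,276]],.0444)
A("head R edge",[[159,44],[197,196]],.165)
A("knob",[[100,177]],.213)
A("button",[[592,233]],.042); A("riser edge",[[412,259],[660,259]],.048)
B=lambda n,l,z:print(n,np.round(p2w(d,(np.array(l)-[0,299])/1.3,z),4).tolist())
B("A peg",[[207,399]],.036); B("A corners",[[191,382],[232,378],[220,553],[249,548]],.02)
B("B peg",[[439,427]],.036);B("B corners",[[421,404],[456,408],[401,573],[429,576]],.02)
E
```

```text
pointer end,start [[0.7085, -0.1308, 0.064], [0.7346, -0.1317, 0.064]]
grip ends top [[0.7596, -0.1313, 0.064], [0.7085, -0.1304, 0.064]]
disc centre-ish L,R [[0.7359, -0.1037, 0.032], [0.7374, -0.1586, 0.032]]
mark [[0.7263, -0.0965, 0.024]]
plate circle L,R,top,bot [[0.7351, -0.0893, 0.024], [0.7392, -0.1739, 0.024], [0.778, -0.1317, 0.024], [0.6949, -0.1345, 0.024]]
wing corners [[0.7915, -0.1754, 0.022], [0.7003, -0.1828, 0.022]]
foot R near [[0.5466, -0.0654, 0.022]]
bed near [[0.5466, 0.0175, 0.0444], [0.5518, -0.052, 0.0444]]
head R edge [[0.7408, -0.0272, 0.165], [0.6519, -0.0414, 0.165]]
knob [[0.6698, -0.009, 0.213]]
button [[0.5944, -0.3818, 0.042]]
riser edge [[0.5703, -0.2042, 0.048], [0.5691, -0.452, 0.048]]
A peg [[0.5125, 0.3744, 0.036]]
A corners [[0.5295, 0.3937, 0.02], [0.5329, 0.3532, 0.02], [0.354, 0.3782, 0.02], [0.3597, 0.3461, 0.02]]
B peg [[0.4866, 0.1522, 0.036]]
B corners [[0.5087, 0.1674, 0.02], [0.5051, 0.1323, 0.02], [0.3307, 0.1794, 0.02], [0.3272, 0.1481, 0.02]]
```

```bash
python3 - <<'E'
from h import *
plan(.7565,-.132,.24,-.02)
plan(.7565,-.132,.040,-.02)
E
```

```text
turn [0.01, 0.14, 0.98] shift [0.1372, 0.0053, 0.0177] rows>= 3.3
turn [0.01, 0.14, 0.98] shift [0.1377, 0.0053, 0.2177] rows>= 6.2
```

Request:
move_arm(deltas=[[[0,0.14,1,0.137,0.0053,0.017,0.087],[0,0.14,1,0.137,0.0053,0.017,0.087],[0,0.14,1,0.137,0.0053,0.017,0.087],[0,0.14,1,0.137,0.0053,0.017,0.087],[0,0.14,1,0.137,0.0053,0.05,0.087],[0,0.14,1,0.137,0.0053,0.08,0.087],[0,0.14,1,0.1375,0.0053,0.11,0.087],[0,0.14,1,0.1375,0.0053,0.14,0.087],[0,0.14,1,0.1375,0.0053,0.17,0.087],[0,0.14,1,0.1375,0.0053,0.2,0.087],[0,0.14,1,0.1375,0.0053,0.217,0.087],[0,0.14,1,0.1375,0.0053,0.217,0.087]]])

```text
t: 3.25
eef_pos: [0.7532, -0.128, 0.0372]
ee_rot: [-3.141, 0.006, -0.017]
force: [-0.5, 0.5, -1.5]
width: 0.0867
```

Request:
move_arm(deltas=[[[0,0,0,0,0,0,0.005],[0,0,0,0,0,0,0.005],[0,0,0,0,0,0,0.005],[0,0,0,0,0,0,0.005],[0,0,0,0,0,0,0.005],[0,0,0,0,0,0,0.005],[0,0,0,0,0,0,0.005],[0,0,0,0,0,0,0.005],[0,0,0,0,0,0,0.005]]], force=40)

```text
t: 4.0
eef_pos: [0.7567, -0.1297, 0.0426]
ee_rot: [-3.142, -0.003, -0.017]
force: [0.5, -0.1, -0.0]
width: 0.0322
```

Request:
move_arm(deltas=[[[0,0,0,0,0,0,0.005],[0,0,0,0,0,0,0.005],[0,0,0,0,0,0,0.005],[0,0,0,0,0,0,0.005],[0,0,0,0,0,0,0.005],[0,0,0,0,0,0,0.005]]])

```text
t: 4.5
eef_pos: [0.7567, -0.1307, 0.0425]
ee_rot: [3.141, -0.002, -0.017]
force: [0.9, -5.2, -0.6]
width: 0.0132
```

Request:
move_arm(deltas=[[[0,0,6.2,-0.0001,0.0022,0,0.005],[0,0,12.4,-0.0005,0.0043,0,0.005],[0,0,18.5,-0.001,0.0063,0,0.005],[0,0,24.7,-0.0018,0.0084,0,0.005],[0,0,30.9,-0.0028,0.0103,0,0.005],[0,0,37.1,-0.004,0.0121,0,0.005],[0,0,43.3,-0.0054,0.0137,0,0.005],[0,0,49.5,-0.007,0.0152,0,0.005],[0,0,55.6,-0.0087,0.0165,0,0.005],[0,0,61.8,-0.0105,0.0176,0,0.005],[0,0,68,-0.0125,0.0185,0,0.005],[0,0,74.2,-0.0146,0.0192,0,0.005]]])

```text
t: 5.5
eef_pos: [0.7414, -0.1504, 0.0426]
ee_rot: [-3.14, -0.002, -1.317]
force: [-0.0, -8.1, -1.1]
width: 0.0138
```

```bash
python3 - <<'E'
from h import *
s=monitor.get_state();print(s["eef_pos"],s["ee_rot"],s["force"],s["moment"],s["width"],s["q"])
E
```

```text
[ 0.74142725 -0.15043072  0.04255599] [-3.14027360e+00 -2.18616685e-03 -1.31748602e+00] [-0.04167021 -8.14993821 -1.10106624] [-2.80106499 -0.03973996  0.28352094] 0.013780914497454907 [ 0.05712029  0.62410865  0.01101508  0.00231012 -0.95598411  0.19486059]
```

Request:
move_arm(deltas=[[[0,0,0,0,0,0,0.087],[0,0,0,0,0,0,0.087],[0,0,0,0,0,0,0.087],[0,0,0,0,0,0,0.087],[0,0,0,0,0,0,0.087],[0,0,0,0,0,0,0.087],[0,0,0,0,0,-0.03,0.087],[0,0,0,0,0,-0.07,0.087],[0,0,0,0,0,-0.11,0.087],[0,0,0,0,0,-0.15,0.087],[0,0,0,0,0,-0.19,0.087],[0,0,0,0,0,-0.22,0.087]]])

```text
t: 6.5
eef_pos: [0.7418, -0.1486, 0.2671]
ee_rot: [-3.136, -0.002, -1.311]
force: [1.4, -0.1, 0.7]
width: 0.085
```

```bash
python3 - <<'E'
from h import *
plan(.62,-.13,.27,0)
E
```

```text
turn [-0.21, -0.33, -75.13] shift [-0.0493, 0.1129, -0.0036] rows>= 10.5
```

Request:
move_arm(deltas=[[[0,0,-75.1,-0.049,0.113,-0.004,0.087],[0,0,-75.1,-0.049,0.113,-0.004,0.087],[0,0,-75.1,-0.049,0.113,-0.004,0.087],[0,0,-75.1,-0.049,0.113,-0.004,0.087],[0,0,-75.1,-0.049,0.113,-0.004,0.087],[0,0,-75.1,-0.049,0.113,-0.004,0.087],[0,0,-75.1,-0.049,0.113,-0.004,0.087],[0,0,-75.1,-0.049,0.113,-0.004,0.087],[0,0,-75.1,-0.049,0.113,-0.004,0.087],[0,0,-75.1,-0.049,0.113,-0.004,0.087],[0,0,-75.1,-0.049,0.113,-0.004,0.087],[0,0,-75.1,-0.049,0.113,-0.004,0.087]]])

```text
t: 7.5
eef_pos: [0.6194, -0.1299, 0.2663]
ee_rot: [-3.142, -0.003, 0.002]
force: [-0.2, 0.6, -0.4]
width: 0.087
```

```bash
python3 - <<'E'
from h import *
a,c=grab("wrist","w3")
cv2.imwrite("pics/w3v.png",cv2.resize(a[0:220,20:320],None,fx=2.6,fy=2.6,interpolation=cv2.INTER_CUBIC)) 
E
```

```text
(no output)
```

View pics/w3v.png

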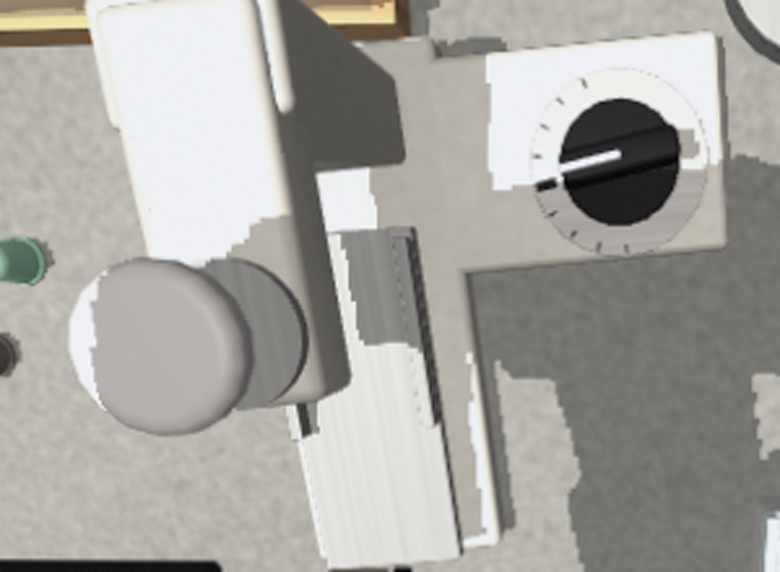

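```bash
python3 - <<'E'
from h import *
_,c=load("w3")
P=lambda l,z:p2w(c,np.array(l)/2.6+[20,0],z)
p=P([[563,168],[620,153]],.064); m=P([[546,184]],.024); pl=P([[531,163],[708,158],[620,70],[622,254]],.024)
f=P([[496,541],[714,33],[724,245]],.022);b=P([[327,563],[461,553]],.050)
print(p,m,pl,pl.mean(0),f,b)
ce=pl.mean(0);d=p[0]-p[1];print(np.degrees(np.arctan2(d[1],d[0])),np.degrees(np.arctan2(m[0,1]-ce[1],m[0,0]-ce[0])),np.degrees(np.arctan2(*(p[0]-ce)[[1,0]])))
w=f[1]-f[2];print("yaw wing",np.arctan2(w[1],w[0])); e=b[1]-b[0];print("bed yaw",np.arctan2(e[0],-e[1]),b.mean(0))
print("knob",P([[160,347]],.213),P([[255,385]],.105))
E
```

```text
[[ 0.72960607 -0.10748321  0.064     ]
 [ 0.73565645 -0.13166828  0.064     ]] [[ 0.72664019 -0.09687943  0.024     ]] [[ 0.73601586 -0.08998199  0.024     ]
 [ 0.73850778 -0.17333104  0.024     ]
 [ 0.77640837 -0.13174954  0.024     ]
 [ 0.69464047 -0.13306151  0.024     ]] [ 0.73639312 -0.13203102  0.024     ] [[ 0.54660771 -0.06639763  0.022     ]
 [ 0.79264867 -0.17465528  0.022     ]
 [ 0.69908298 -0.18256971  0.022     ]] [[ 0.54463762  0.01489402  0.05      ]
 [ 0.5502674  -0.05301709  0.05      ]]
104.04541364074602 105.50685035334769 105.45521115856349
yaw wing 0.08438606756001707
bed yaw 0.08271004640192453 [ 0.54745251 -0.01906154  0.05      ]
knob [[ 0.66959332 -0.00885717  0.213     ]] [[0.64299194 0.01584787 0.105     ]]
```

Dial pointer is at 104.0–105.5° and the mark at 105.5°, so the dial is set. The press axis is at about (0.6705, -0.008), yaw 0.083. Bar B is next. I'll check first that nothing shifted.

```bash
cat >> h.py <<'E'
def chk():
    a=cv2.imread("pics/top0.png").astype(float); b,c=grab("top"); b=b.astype(float)
    for n,(x0,y0,x1,y1) in dict(A=(148,174,166,230),B=(205,182,228,240)).items():
        print(n,"diff",round(np.abs(a-b)[y0:y1,x0:x1].mean(),1))
E
python3 - <<'E'
from h import *
chk()
plan(.3925,.159,.16,-.078);plan(.3925,.159,.004,-.078)
E
```

```text
A diff 21.9
B diff 36.7
turn [-0.01, -0.15, 4.27] shift [-0.2282, -0.2881, 0.1058] rows>= 9.2
turn [-0.01, -0.15, 4.27] shift [-0.2286, -0.2881, 0.2617] rows>= 10.8
```

Request:
move_arm(deltas=[[[0,0,4.3,-0.22,-0.289,0.01,0.087],[0,0,4.3,-0.22,-0.289,0.01,0.087],[0,0,4.3,-0.22,-0.289,0.01,0.087],[0,0,4.3,-0.22,-0.289,0.01,0.087],[0,0,4.3,-0.22,-0.289,0.01,0.087],[0,0,4.3,-0.22,-0.289,0.01,0.087],[0,0,4.3,-0.22,-0.289,0.01,0.087],[0,0,4.3,-0.22,-0.289,0.01,0.087],[0,0,4.3,-0.22,-0.289,0.01,0.087],[0,0,4.3,-0.22,-0.289,0.01,0.087],[0,0,4.3,-0.22,-0.289,0.01,0.087]]])

```text
t: 8.52
eef_pos: [0.3991, 0.1606, 0.2562]
ee_rot: [-3.14, -0.003, -0.074]
force: [0.2, -0.5, 1.1]
width: 0.0864
```

```bash
python3 - <<'E'
from h import *
a,c=grab("wrist","w4"); print(np.round(c["T"],3)[:3,3])
# predicted outlines from w1 measurement
P=np.array([[.5087,.1674,.02],[.5051,.1323,.02],[.3272,.1481,.02],[.3307,.1794,.02],[.4866,.1522,.036],[.5125,.3744,.036]])
for i,p in enumerate(w2p(c,P)):cv2.circle(a,tuple(map(int,np.round(p))),2,(0,0,255),-1)
cv2.imwrite("pics/w4v.png",a)
E
```

```text
[0.471 0.155 0.415]
```

View pics/w4v.png

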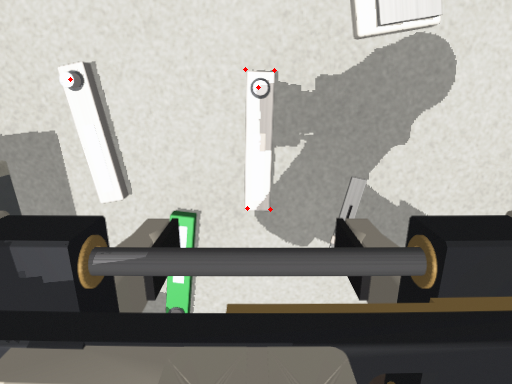

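Bar B is where predicted: the red dots sit on its corners and on the peg at (260,88). The grasp can go ahead.

```bash
python3 - <<'E'
from h import *
plan(.3925,.159,.004,-.078)
E
```

```text
turn [-0.04, -0.17, 0.14] shift [-0.0078, 0.0015, 0.2521] rows>= 6.0
```

Request:
move_arm(deltas=[[[0,0,0,-0.007,0.0015,0.04,0.087],[0,0,0,-0.007,0.0015,0.08,0.087],[0,0,0,-0.007,0.0015,0.12,0.087],[0,0,0,-0.007,0.0015,0.16,0.087],[0,0,0,-0.007,0.0015,0.19,0.087],[0,0,0,-0.007,0.0015,0.21,0.087],[0,0,0,-0.007,0.0015,0.23,0.087],[0,0,0,-0.007,0.0015,0.24,0.087],[0,0,0,-0.007,0.0015,0.248,0.087],[0,0,0,-0.007,0.0015,0.252,0.087],[0,0,0,-0.007,0.0015,0.252,0.087],[0,0,0,-0.007,0.0015,0.252,0.087]]])

```text
t: 9.57
eef_pos: [0.3939, 0.1581, 0.004]
ee_rot: [-3.141, -0.003, -0.077]
force: [0.3, 0.5, -0.1]
width: 0.087
```

Request:
move_arm(deltas=[[[0,0,0,0,0,0,0.02],[0,0,0,0,0,0,0.02],[0,0,0,0,0,0,0.02],[0,0,0,0,0,0,0.02],[0,0,0,0,0,0,0.02],[0,0,0,0,0,0,0.02],[0,0,0,0,0,0,0.02],[0,0,0,0,0,0,0.02],[0,0,0,0,0,0,0.02],[0,0,0,0,0,0,0.02],[0,0,0,0,0,0,0.02]]], force=30)

```text
t: 10.48
eef_pos: [0.3935, 0.1584, 0.0037]
ee_rot: [-3.141, -0.003, -0.076]
force: [-0.6, 0.2, -0.2]
width: 0.0337
```

```bash
python3 - <<'E'
from h import *
s=monitor.get_state();print(s["eef_pos"],s["ee_rot"],s["force"],s["width"])
O=np.array([.6705,-.008]);y=.083;X=np.array([np.cos(y),np.sin(y)])
for d,z in((-.16,.13),(-.16,.0625),(-.095,.0625),(-.095,.0545)):
    p=O+X*d; print(d,p.round(4)); plan(*p,z,y)
E
```

```text
[0.3934506  0.15840496 0.00368297] [-3.14127278e+00 -2.55271053e-03 -7.62745269e-02] [-0.59563573  0.23625147 -0.1502603 ] 0.03372187283182607
-0.16 [ 0.5111 -0.0213]
turn [-0.01, -0.15, -9.13] shift [0.1313, 0.1701, -0.126] rows>= 6.0
-0.16 [ 0.5111 -0.0213]
turn [-0.01, -0.15, -9.13] shift [0.1311, 0.1702, -0.0585] rows>= 5.3
-0.095 [ 0.5758 -0.0159]
turn [-0.01, -0.15, -9.13] shift [0.1953, 0.1599, -0.0584] rows>= 6.2
-0.095 [ 0.5758 -0.0159]
turn [-0.01, -0.15, -9.13] shift [0.1953, 0.1599, -0.0504] rows>= 6.2
```

Request:
move_arm(deltas=[[[0,0,0,0,0,-0.03,0.02],[0,0,0,0,0,-0.07,0.02],[0,0,0,0,0,-0.11,0.02],[0,0,-3,0.03,0.04,-0.126,0.02],[0,0,-6,0.06,0.08,-0.126,0.02],[0,0,-9.1,0.09,0.12,-0.126,0.02],[0,-0.15,-9.1,0.12,0.155,-0.126,0.02],[0,-0.15,-9.1,0.131,0.17,-0.126,0.02],[0,-0.15,-9.1,0.131,0.17,-0.126,0.02],[0,-0.15,-9.1,0.131,0.17,-0.11,0.02],[0,-0.15,-9.1,0.131,0.17,-0.08,0.02],[0,-0.15,-9.1,0.131,0.17,-0.066,0.02]]])

```text
t: 11.48
eef_pos: [0.509, -0.0223, 0.0671]
ee_rot: [-3.142, 0.004, 0.08]
force: [-0.9, -0.5, -1.7]
width: 0.0336
```

```bash
python3 - <<'E'
from h import *
s=monitor.get_state();print(s["eef_pos"],s["ee_rot"],s["force"],s["width"])
a,c=grab("wrist","w5"); 
cv2.imwrite("pics/w5v.png",a[:250])
O=np.array([.6705,-.008]);y=.083;X=np.array([np.cos(y),np.sin(y)])
for d,z in((-.16,.0605),(-.094,.0605),(-.094,.0545)):
    p=O+X*d; print(d,p.round(4)); plan(*p,z,y)
E
```

```text
[ 0.50900007 -0.02228625  0.0670953 ] [-3.14157121  0.00366324  0.07982768] [-0.87006745 -0.45942923 -1.67132844] 0.033637372362129256
-0.16 [ 0.5111 -0.0213]
turn [0.04, 0.43, -0.17] shift [0.0037, -0.0008, 0.0046] rows>= 0.1
-0.094 [ 0.5768 -0.0158]
turn [0.04, 0.43, -0.17] shift [0.0697, -0.001, 0.0041] rows>= 1.7
-0.094 [ 0.5768 -0.0158]
turn [0.04, 0.43, -0.17] shift [0.0697, -0.001, 0.0101] rows>= 1.7
```

View pics/w5v.png

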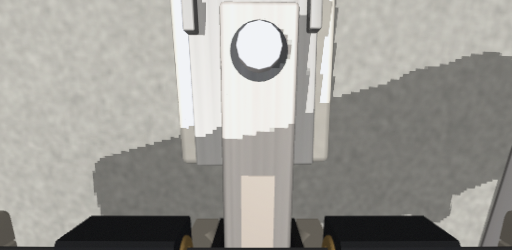

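The bar is held straight and sits centred between the fences, peg at (259,44). I'll check the peg offset from the tool.

```bash
python3 - <<'E'
from h import *
_,c=load("w5"); p=p2w(c,[[259,45]],.0992)[0]; print(p); s=monitor.get_state(); print(R.from_euler('xyz',s["ee_rot"]).inv().apply(p-s["eef_pos"]))
print(s["eef_pos"],s["ee_rot"])
E
```

```text
[ 0.60149518 -0.01567933  0.0992    ]
[ 0.09398196  0.00084243 -0.03477413]
[ 0.50749052 -0.02239919  0.06513348] [3.14092129 0.00752477 0.08005405]
```

Request:
move_arm(deltas=[[[0,0,0,0.002,-0.001,0.005,0.02],[0,0,0,0.012,-0.001,0.005,0.02],[0,0,0,0.024,-0.001,0.005,0.02],[0,0,0,0.036,-0.001,0.005,0.02],[0,0,0,0.048,-0.001,0.005,0.02],[0,0,0,0.058,-0.001,0.005,0.02],[0,0,0,0.066,-0.001,0.005,0.02],[0,0,0,0.069,-0.001,0.005,0.02],[0,0,0,0.069,-0.001,0.005,0.02],[0,0,0,0.069,-0.001,0.007,0.02],[0,0,0,0.069,-0.001,0.009,0.02],[0,0,0,0.069,-0.001,0.01,0.02]]])

```text
t: 12.53
eef_pos: [0.5788, -0.0147, 0.0596]
ee_rot: [-3.142, 0.001, 0.082]
force: [0.5, -0.8, -2.7]
width: 0.0336
```

Request:
move_arm(deltas=[[[0,0,0,-0.001,0,0,0.02],[0,0,0,-0.001,0,0,0.02],[0,0,0,-0.001,0,0,0.02]]])

```text
t: 12.78
eef_pos: [0.5784, -0.0147, 0.0601]
ee_rot: [3.142, 0.0, 0.082]
force: [0.0, 0.8, -1.3]
width: 0.0337
```

Request:
move_arm(deltas=[[[0,0,0,-0.001,0,0.001,0.02],[0,0,0,-0.001,0,0.002,0.02],[0,0,0,-0.001,0,0.003,0.02],[0,0,0,-0.001,0,0.004,0.02],[0,0,0,-0.001,0,0.005,0.02],[0,0,0,-0.001,0,0.0055,0.02],[0,0,0,-0.001,0,0.0055,0.02],[0,0,0,-0.001,0,0.0055,0.02]]])

```text
t: 13.45
eef_pos: [0.5775, -0.0148, 0.0544]
ee_rot: [3.142, 0.0, 0.082]
force: [-0.2, 0.2, -2.5]
width: 0.0337
```

Request:
move_arm(deltas=[[[0,0,0,0,0,0.0005,0.06],[0,0,0,0,0,0.0005,0.06],[0,0,0,0,0,0.0005,0.06],[0,0,0,0,0,0.0005,0.06],[0,0,0,0,0,-0.01,0.06],[0,0,0,0,0,-0.03,0.06],[0,0,0,0,0,-0.06,0.06],[0,0,0,0,0,-0.1,0.0],[0,0,0,0,0,-0.14,0.0],[0,0,0,0,0,-0.18,0.0],[0,0,0,0,0,-0.195,0.0],[0,0,0,0,0,-0.195,0.0]]])

```text
t: 14.45
eef_pos: [0.5799, -0.0146, 0.2561]
ee_rot: [-3.141, -0.01, 0.083]
force: [0.7, -0.6, 0.6]
width: 0.0322
```

```bash
python3 - <<'E'
from h import *
plan(.6705,-.008,.230,.083)
E
```

```text
turn [-0.04, -0.55, -0.0] shift [0.0906, 0.0009, 0.027] rows>= 2.3
```

Request:
move_arm(deltas=[[[0,0,0,0,0,0,0],[0,0,0,0.02,0,0,0],[0,0,0,0.045,0,0,0],[0,0,0,0.07,0,0,0],[0,0,0,0.085,0,0,0],[0,0,0,0.093,0,0.005,0],[0,0,0,0.093,0,0.015,0],[0,0,0,0.093,0,0.02,0],[0,0,0,0.093,0,0.02,0],[0,0,0,0.093,0,0.02,0],[0,0,0,0.093,0,0.02,0]]])

```text
t: 15.37
eef_pos: [0.6698, -0.0071, 0.23]
ee_rot: [3.142, -0.0, 0.083]
force: [-0.0, -0.1, 0.1]
width: 0.0003
```

```bash
python3 - <<'E'
from h import *
plan(.6705,-.008,.1895,.083)
print(monitor.get_state()["width"])
a,c=grab("side","s5"); cv2.imwrite("pics/s5v.png",cv2.resize(a[100:250,130:330],None,fx=3.6,fy=3.6,interpolation=cv2.INTER_CUBIC))
E
```

```text
turn [0.0, -0.02, -0.02] shift [0.0006, 0.0009, 0.0405] rows>= 1.0
0.00026999640662945027
```

View pics/s5v.png

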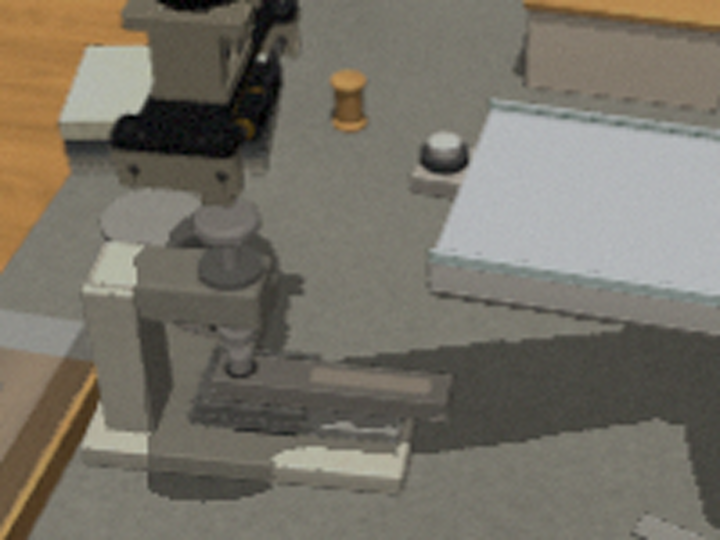

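```bash
python3 - <<'E'
from h import *
_,c=load("s5"); s=monitor.get_state()
P=np.array([s["eef_pos"],[.6705,-.008,.215],[.6705,-.008,.190],s["eef_pos"]+[0,0,.06]])
print((w2p(c,P)-[130,100])*3.6)
a=cv2.imread("pics/s5.png"); 
_,t=grab("top","t5")
b,_=load("t5"); cv2.imwrite("pics/t5v.png",np.hstack([cv2.resize(b[70:190,200:330],None,fx=3,fy=3,interpolation=cv2.INTER_CUBIC)]))
E
```

```text
[[218.64909519 193.2480922 ]
 [220.24567335 210.27945188]
 [223.21615189 238.82331572]
 [211.15085964 120.07057143]]
```

The side view shows the peg at (240,368) right under the plunger foot at (237,345). Now pressing.

Request:
move_arm(deltas=[[[0,0,0,0,0,0.008,0],[0,0,0,0,0,0.014,0],[0,0,0,0,0,0.018,0],[0,0,0,0,0,0.022,0],[0,0,0,0,0,0.026,0],[0,0,0,0,0,0.03,0],[0,0,0,0,0,0.033,0],[0,0,0,0,0,0.036,0],[0,0,0,0,0,0.038,0],[0,0,0,0,0,0.039,0],[0,0,0,0,0,0.039,0]]])

```text
t: 16.38
eef_pos: [0.6703, -0.007, 0.1914]
ee_rot: [3.141, -0.001, 0.083]
force: [-4.3, 2.0, 8.0]
width: -0.0001
```

Request:
move_arm(deltas=[[[0,0,0,0,0,0.001,0],[0,0,0,0,0,0.002,0],[0,0,0,0,0,0.003,0],[0,0,0,0,0,0.003,0],[0,0,0,0,0,0.003,0]]])

```text
t: 16.8
eef_pos: [0.6704, -0.0071, 0.1902]
ee_rot: [3.141, -0.002, 0.083]
force: [-6.9, 3.3, 17.8]
width: 0.0005
```

The stop is reached at 17.8 N, with z at 0.190. Lifting and going back for the bar.

Request:
move_arm(deltas=[[[0,0,0,0,0,-0.015,0],[0,0,0,0,0,-0.03,0],[0,0,0,0,0,-0.055,0],[0,0,0,-0.01,0,-0.061,0.0],[0,0,0,-0.035,0,-0.061,0.0],[0,0,0,-0.06,0,-0.061,0.06],[0,0,0,-0.085,0,-0.061,0.06],[0,0,0,-0.093,0,-0.061,0.06],[0,0,0,-0.093,0,-0.061,0.06],[0,0,0,-0.093,0,-0.061,0.06],[0,0,0,-0.093,0,-0.061,0.06],[0,0,0,-0.093,0,-0.061,0.06]]])

```text
t: 17.8
eef_pos: [0.5783, -0.0146, 0.248]
ee_rot: [3.141, 0.001, 0.082]
force: [-0.6, 0.5, -0.4]
width: 0.0416
```

```bash
python3 - <<'E'
from h import *
print(monitor.get_state()["width"])
a,c=grab("wrist","w6"); cv2.imwrite("pics/w6v.png",a[:260])
plan(.5775,-.0148,.0535,.083)
E
```

```text
0.041585739521148156
turn [0.01, 0.05, -0.04] shift [-0.0006, 0.0, 0.1944] rows>= 4.7
```

View pics/w6v.png

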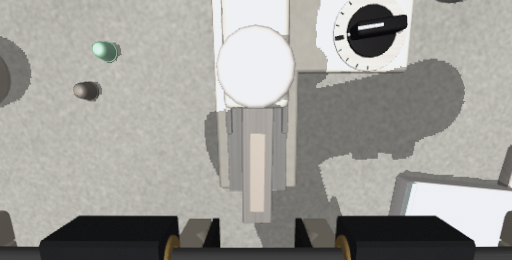

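The bar is still straight on the bed at (257,175) and the dial pointer is on its mark. Regrasping.

Request:
move_arm(deltas=[[[0,0,0,0,0,0.03,0.07],[0,0,0,0,0,0.06,0.07],[0,0,0,0,0,0.09,0.07],[0,0,0,0,0,0.12,0.07],[0,0,0,0,0,0.15,0.07],[0,0,0,0,0,0.17,0.07],[0,0,0,0,0,0.183,0.07],[0,0,0,0,0,0.19,0.07],[0,0,0,0,0,0.1935,0.07],[0,0,0,0,0,0.1935,0.07],[0,0,0,0,0,0.1935,0.02],[0,0,0,0,0,0.1935,0.02]]])

```text
t: 18.85
eef_pos: [0.5784, -0.0146, 0.056]
ee_rot: [-3.141, -0.002, 0.083]
force: [-0.1, 0.1, -0.1]
width: 0.0616
```

Request:
move_arm(deltas=[[[0,0,0,0,0,0,0.02],[0,0,0,0,0,0,0.02],[0,0,0,0,0,0,0.02],[0,0,0,0,0,0,0.02],[0,0,0,0,0,0,0.02],[0,0,0,0,0,0,0.02],[0,0,0,0,0,0,0.02]]])

```text
t: 19.43
eef_pos: [0.5777, -0.0147, 0.0553]
ee_rot: [3.142, -0.0, 0.083]
force: [-1.5, -0.1, 3.3]
width: 0.0335
```

Request:
move_arm(deltas=[[[0,0,0,0,0,-0.003,0.02],[0,0,0,0,0,-0.006,0.02],[0,0,0,-0.01,0,-0.006,0.02],[0,0,0,-0.025,0,-0.006,0.02],[0,0,0,-0.04,0,-0.006,0.02],[0,0,0,-0.055,0,-0.006,0.02],[0,0,0,-0.068,0,-0.006,0.02],[0,0,0,-0.075,0,-0.02,0.02],[0,0,0,-0.075,0,-0.05,0.02],[0,0,0,-0.075,0,-0.08,0.02],[0,0,0,-0.075,0,-0.09,0.02],[0,0,0,-0.075,0,-0.09,0.02]]])

```text
t: 20.43
eef_pos: [0.5041, -0.0205, 0.1479]
ee_rot: [-3.141, -0.005, 0.083]
force: [0.6, -0.2, -1.0]
width: 0.0337
```

```bash
python3 - <<'E'
from h import *
a,c=grab("wrist","w7")
s=monitor.get_state();A=R.from_euler('xyz',s["ee_rot"])
for h in (.036,.028): # expected peg-top pixel for proud 16 / 8 mm
    print(h,w2p(c,s["eef_pos"]+A.apply([.094,.0008,-(h-.0045)])))
cv2.imwrite("pics/w7v.png",cv2.resize(a[0:150,180:340],None,fx=4,fy=4,interpolation=cv2.INTER_CUBIC))
plan(.413,-.379,.145,-.005); plan(.413,-.379,.0465,-.005)
E
```

```text
0.036 [[259.23462355  45.78742925]]
0.028 [[259.06682448  49.08119519]]
turn [-0.06, -0.12, 4.99] shift [-0.119, 0.3497, 0.0001] rows>= 8.9
turn [-0.06, -0.12, 4.99] shift [-0.1192, 0.3498, 0.0986] rows>= 9.2
```

View pics/w7v.png

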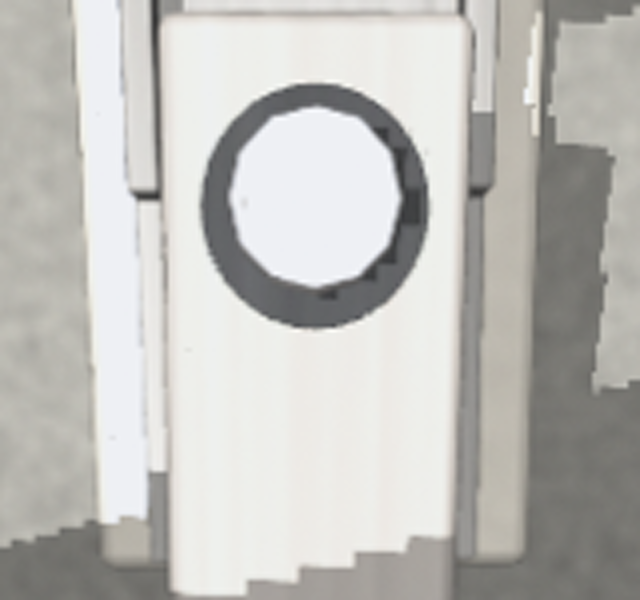

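The peg top centre is at row 49.3. I predicted 49.1 for set and 45.8 for undriven, so the peg is set. Next is the riser.

Request:
move_arm(deltas=[[[0,0,1,-0.012,0.03,0,0.02],[0,0,2,-0.024,0.07,0,0.02],[0,0,3,-0.037,0.11,0,0.02],[0,0,4,-0.05,0.15,0,0.02],[0,0,5,-0.063,0.19,0,0.02],[0,0,5,-0.077,0.23,0,0.02],[0,0,5,-0.09,0.27,0,0.02],[0,0,5,-0.104,0.31,0,0.02],[0,0,5,-0.115,0.335,0,0.02],[0,0,5,-0.119,0.348,0,0.02],[0,0,5,-0.119,0.35,0,0.02],[0,0,5,-0.119,0.35,0,0.02]]])

```text
t: 21.48
eef_pos: [0.4115, -0.3797, 0.1428]
ee_rot: [-3.14, 0.003, -0.007]
force: [0.5, 1.3, -1.2]
width: 0.0336
```

```bash
python3 - <<'E'
from h import *
a,c=grab("wrist","w8"); print(monitor.get_state()["eef_pos"])
cv2.imwrite("pics/w8v.png",a[:260])
plan(.413,-.379,.0460,-.005)
E
```

```text
[ 0.41200979 -0.37897698  0.14320753]
turn [-0.09, 0.15, -0.06] shift [0.0013, 0.0002, 0.0972] rows>= 2.3
```

View pics/w8v.png

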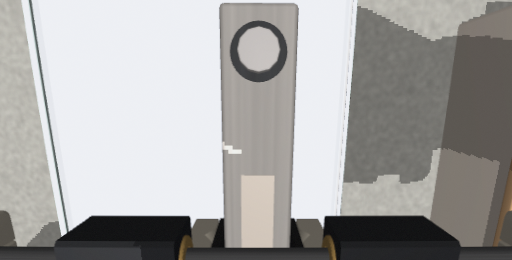

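Request:
move_arm(deltas=[[[0,0,0,0.001,0,0.03,0.02],[0,0,0,0.001,0,0.06,0.02],[0,0,0,0.001,0,0.08,0.02],[0,0,0,0.001,0,0.088,0.02],[0,0,0,0.001,0,0.092,0.02],[0,0,0,0.001,0,0.095,0.02],[0,0,0,0.001,0,0.096,0.02],[0,0,0,0.001,0,0.097,0.02],[0,0,0,0.001,0,0.097,0.02],[0,0,0,0.001,0,0.097,0.02],[0,0,0,0.001,0,0.097,0.02]]])

```text
t: 22.45
eef_pos: [0.4143, -0.3797, 0.0487]
ee_rot: [3.141, -0.001, -0.005]
force: [0.0, -0.4, -2.8]
width: 0.0335
```

Request:
move_arm(deltas=[[[0,0,0,0,0,0.001,0.02],[0,0,0,0,0,0.002,0.02],[0,0,0,0,0,0.0025,0.02],[0,0,0,0,0,0.003,0.02],[0,0,0,0,0,0.003,0.02],[0,0,0,0,0,0.003,0.02]]])

```text
t: 22.95
eef_pos: [0.4139, -0.3795, 0.0452]
ee_rot: [3.141, 0.0, -0.005]
force: [-1.4, 1.6, 2.1]
width: 0.0339
```

Light contact at 2 N. Releasing, lifting and heading for bar A.

Request:
move_arm(deltas=[[[0,0,0,0,0,0,0.06],[0,0,0,0,0,0,0.06],[0,0,0,0,0,0,0.06],[0,0,0,0,0,0,0.06],[0,0,0,0,0,-0.01,0.06],[0,0,0,0,0,-0.03,0.06],[0,0,0,0,0,-0.06,0.087],[0,0,0,0,0,-0.1,0.087],[0,0,0,0,0,-0.14,0.087],[0,0,0,0,0,-0.18,0.087],[0,0,0,0,0,-0.21,0.087],[0,0,0,0,0,-0.21,0.087]]])

```text
t: 23.95
eef_pos: [0.4164, -0.3816, 0.2636]
ee_rot: [3.135, -0.01, -0.004]
force: [1.6, -1.1, 0.1]
width: 0.0861
```

```bash
python3 - <<'E'
from h import *
grab("wrist","w9")
plan(.42,.355,.26,.065)
E
```

```text
turn [0.24, -0.4, -3.98] shift [0.0011, -0.7355, -0.0028] rows>= 17.6
```

Request:
move_arm(deltas=[[[0,0,-2,0.05,-0.37,0,0.087],[0,0,-2,0.05,-0.37,0,0.087],[0,0,-2,0.05,-0.37,0,0.087],[0,0,-2,0.05,-0.37,0,0.087],[0,0,-2,0.05,-0.37,0,0.087],[0,0,-2,0.05,-0.37,0,0.087],[0,0,-2,0.05,-0.37,0,0.087],[0,0,-2,0.05,-0.37,0,0.087],[0,0,-2,0.05,-0.37,0,0.087],[0,0,-2,0.05,-0.37,0,0.087],[0,0,-4,0.04,-0.4,0,0.087],[0,0,-4,0.03,-0.44,0,0.087]]])

```text
t: 25.0
eef_pos: [0.4453, 0.0602, 0.2544]
ee_rot: [3.141, 0.002, 0.065]
force: [1.6, 0.5, -0.0]
width: 0.0873
```

```bash
python3 - <<'E'
from h import *
plan(.42,.355,.26,.065)
E
```

```text
turn [0.05, 0.1, -0.0] shift [-0.0062, -0.2958, -0.0058] rows>= 7.1
```

Request:
move_arm(deltas=[[[0,0,0,-0.006,-0.296,0,0.087],[0,0,0,-0.006,-0.296,0,0.087],[0,0,0,-0.006,-0.296,0,0.087],[0,0,0,-0.006,-0.296,0,0.087],[0,0,0,-0.006,-0.296,0,0.087],[0,0,0,-0.006,-0.296,0,0.087],[0,0,0,-0.006,-0.296,0,0.087],[0,0,0,-0.006,-0.296,0,0.087],[0,0,0,-0.006,-0.296,0,0.087],[0,0,0,-0.006,-0.296,0,0.087],[0,0,0,-0.006,-0.296,0,0.087]]])

```text
t: 25.92
eef_pos: [0.4209, 0.3542, 0.2548]
ee_rot: [3.141, 0.001, 0.064]
force: [0.2, 0.1, 0.6]
width: 0.0869
```

```bash
python3 - <<'E'
from h import *
a,c=grab("wrist","w10");s=monitor.get_state();print(s["eef_pos"],s["ee_rot"])
P=np.array([[.5295,.3937,.02],[.5329,.3532,.02],[.3597,.3461,.02],[.354,.3782,.02],[.5125,.3744,.036]])
p=w2p(c,P);print(p.round(1).tolist())
for q in p:cv2.circle(a,tuple(map(int,np.round(q))),1,(0,0,255),-1)
cv2.imwrite("pics/w10v.png",cv2.resize(a[:260,130:390],None,fx=2.3,fy=2.3,interpolation=cv2.INTER_CUBIC))
E
```

```text
[0.42105471 0.35407663 0.2550259 ] [3.14137077e+00 3.72729385e-04 6.39932343e-02]
[[229.5, 66.2], [263.3, 65.6], [259.4, 202.1], [235.5, 204.7], [244.2, 81.3]]
```

View pics/w10v.png

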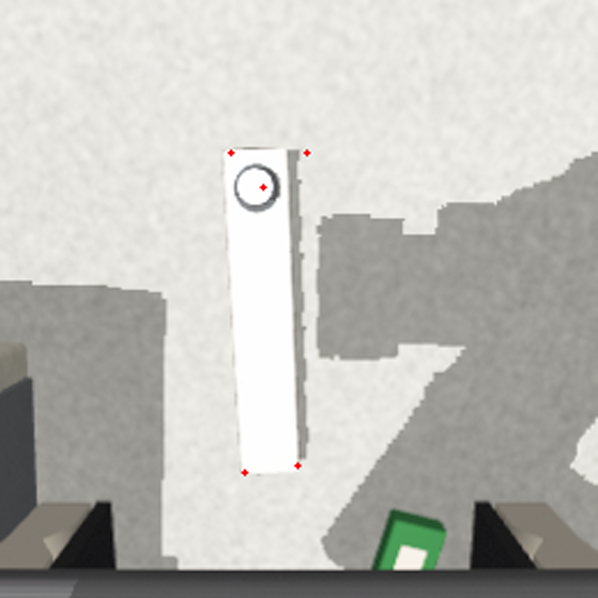

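Bar A: top-face corners at (224,149), (287,149), (242,473) and (298,471), peg at (256,187). It sits a few mm off my earlier estimate, so I'll recompute, and also check clearance to the green piece at (410,515).

```bash
python3 - <<'E'
from h import *
_,c=load("w10")
P=lambda l,z:p2w(c,np.array(l)/2.3+[130,0],z)
q=P([[224,149],[287,149],[242,473],[298,471]],.02);pg=P([[256,187]],.036)[0];print(q,pg)
f=q[:2].mean(0);n=q[2:].mean(0);d=f-n;yaw=np.arctan2(d[1],d[0]);ce=q.mean(0);u=d/np.linalg.norm(d);print("yaw",yaw,"len",np.linalg.norm(d),"ce",ce,"ce from peg",pg-.07*u)
print("green",P([[393,512],[445,522]],.02))
g=((ce+pg-.07*u)/2)[:2]-.024*u[:2];print("grasp",g);plan(*g,.004,yaw)
E
```

```text
[[0.53098293 0.39632017 0.02      ]
 [0.53310628 0.36344979 0.02      ]
 [0.3525419  0.3785252  0.02      ]
 [0.35591997 0.34568375 0.02      ]] [0.51230272 0.37782903 0.036     ]
yaw 0.09966381412962762 len 0.17870043927720008 ce [0.44313777 0.37099473 0.02      ] ce from peg [0.44265008 0.37086411 0.036     ]
green [[0.33363253 0.28709003 0.02      ]
 [0.32915383 0.25507629 0.02      ]]
grasp [0.41901302 0.36854144]
turn [0.01, 0.02, -2.04] shift [-0.001, -0.0146, 0.251] rows>= 6.0
```

Request:
move_arm(deltas=[[[0,0,-2,-0.001,-0.0146,0.03,0.087],[0,0,-2,-0.001,-0.0146,0.07,0.087],[0,0,-2,-0.001,-0.0146,0.11,0.087],[0,0,-2,-0.001,-0.0146,0.15,0.08],[0,0,-2,-0.001,-0.0146,0.19,0.08],[0,0,-2,-0.001,-0.0146,0.21,0.08],[0,0,-2,-0.001,-0.0146,0.23,0.08],[0,0,-2,-0.001,-0.0146,0.24,0.08],[0,0,-2,-0.001,-0.0146,0.247,0.08],[0,0,-2,-0.001,-0.0146,0.251,0.08],[0,0,-2,-0.001,-0.0146,0.251,0.08],[0,0,-2,-0.001,-0.0146,0.251,0.08]]])

```text
t: 26.97
eef_pos: [0.4195, 0.3703, 0.005]
ee_rot: [-3.14, -0.001, 0.1]
force: [0.3, 0.2, 1.1]
width: 0.0801
```

Request:
move_arm(deltas=[[[0,0,0,0,0,0,0.02],[0,0,0,0,0,0,0.02],[0,0,0,0,0,0,0.02],[0,0,0,0,0,0,0.02],[0,0,0,0,0,0,0.02],[0,0,0,0,0,0,0.02],[0,0,0,0,0,0,0.02],[0,0,0,0,0,0,0.02],[0,0,0,0,0,0,0.02],[0,0,0,0,0,0,0.02],[0,0,0,0,0,0,0.02]]])

```text
t: 27.88
eef_pos: [0.419, 0.3698, 0.004]
ee_rot: [3.142, 0.0, 0.1]
force: [-0.6, 0.2, 0.4]
width: 0.0333
```

```bash
python3 - <<'E'
from h import *
s=monitor.get_state();print(s["eef_pos"],s["ee_rot"],s["force"],s["width"])
plan(.5111,-.0213,.13,.083)
E
```

```text
[0.41899335 0.36979368 0.00395728] [3.14152712e+00 1.95573597e-04 9.99119234e-02] [-0.56981988  0.1652788   0.43162314] 0.03334135830200863
turn [0.0, 0.01, 0.97] shift [0.0526, 0.3983, -0.126] rows>= 10.1
```

Request:
move_arm(deltas=[[[0,0,0,0,0,-0.03,0.02],[0,0,0,0,0,-0.07,0.02],[0,0,0,0,0,-0.11,0.02],[0,0,0,0,0.03,-0.13,0.02],[0,0,0,0,0.07,-0.13,0.02],[0,0,0.3,0.01,0.11,-0.13,0.02],[0,0,0.5,0.02,0.15,-0.13,0.02],[0,0,1,0.03,0.19,-0.13,0.02],[0,0,1,0.04,0.23,-0.13,0.02],[0,0,1,0.05,0.27,-0.13,0.02],[0,0,1,0.0525,0.31,-0.13,0.02],[0,0,1,0.0525,0.35,-0.13,0.02]]])

```text
t: 28.88
eef_pos: [0.5061, 0.0248, 0.1335]
ee_rot: [3.142, 0.001, 0.082]
force: [0.9, 0.2, -3.0]
width: 0.0334
```

```bash
python3 - <<'E'
from h import *
plan(.5111,-.0213,.13,.083);plan(.5111,-.0213,.0605,.083)
E
```

```text
turn [0.0, 0.05, -0.05] shift [0.0012, 0.0463, 0.0035] rows>= 1.1
turn [0.0, 0.05, -0.05] shift [0.0012, 0.0463, 0.073] rows>= 2.1
```

Request:
move_arm(deltas=[[[0,0,0,0.001,0.03,0,0.02],[0,0,0,0.001,0.047,0,0.02],[0,0,0,0.001,0.047,0,0.02],[0,0,0,0.001,0.047,0.02,0.02],[0,0,0,0.001,0.047,0.04,0.02],[0,0,0,0.001,0.047,0.06,0.02],[0,0,0,0.001,0.047,0.068,0.02],[0,0,0,0.001,0.047,0.072,0.02],[0,0,0,0.001,0.047,0.072,0.02],[0,0,0,0.001,0.047,0.072,0.02],[0,0,0,0.001,0.047,0.072,0.02],[0,0,0,0.001,0.047,0.072,0.02]]])

```text
t: 29.88
eef_pos: [0.5117, -0.0197, 0.0629]
ee_rot: [-3.141, -0.002, 0.083]
force: [-0.3, -0.5, -1.7]
width: 0.0335
```

```bash
python3 - <<'E'
from h import *
a,c=grab("wrist","w11");s=monitor.get_state();A=R.from_euler('xyz',s["ee_rot"]);print(s["eef_pos"],s["ee_rot"])
print("expected peg",w2p(c,s["eef_pos"]+A.apply([.094,.0008,-.032])))
g=cv2.GaussianBlur(cv2.cvtColor(a,cv2.COLOR_BGR2GRAY),(3,3),0)
print(cv2.HoughCircles(g[10:100,200:320],cv2.HOUGH_GRADIENT,1,20,param1=100,param2=12,minRadius=18,maxRadius=35))
cv2.imwrite("pics/w11v.png",a[:250])
for d,z in((-.094,.0605),(-.094,.0545)):
    p=np.array([.6705,-.008])+np.array([np.cos(.083),np.sin(.083)])*d; plan(*p,z,.083)
E
```

```text
[ 0.51160149 -0.01969869  0.0628579 ] [-3.14123475e+00 -1.50580988e-03  8.26231112e-02]
expected peg [[259.0910422   41.61027561]]
[[[56.5 28.5 25.2]]]
turn [-0.02, -0.09, -0.02] shift [0.0653, 0.0015, 0.0025] rows>= 1.6
turn [-0.02, -0.09, -0.02] shift [0.0653, 0.0015, 0.0085] rows>= 1.6
```

View pics/w11v.png

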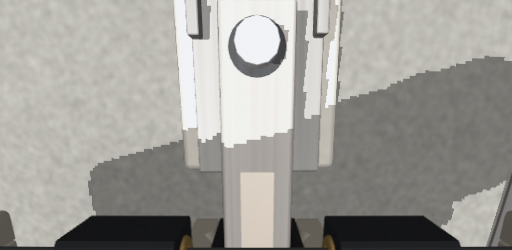

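Bar A is straight between the fences with its peg at (258,40), as predicted. Sliding it in. That makes 15 pictures viewed, so the remaining checks will be numeric.

Request:
move_arm(deltas=[[[0,0,0,0.002,0.001,0.002,0.02],[0,0,0,0.012,0.001,0.002,0.02],[0,0,0,0.024,0.001,0.002,0.02],[0,0,0,0.036,0.001,0.002,0.02],[0,0,0,0.048,0.001,0.002,0.02],[0,0,0,0.058,0.001,0.002,0.02],[0,0,0,0.064,0.001,0.002,0.02],[0,0,0,0.065,0.001,0.002,0.02],[0,0,0,0.065,0.001,0.004,0.02],[0,0,0,0.065,0.001,0.006,0.02],[0,0,0,0.065,0.001,0.008,0.02],[0,0,0,0.065,0.001,0.008,0.02]]])

```text
t: 30.93
eef_pos: [0.5753, -0.0157, 0.0541]
ee_rot: [3.141, 0.0, 0.083]
force: [-0.9, -1.1, -1.7]
width: 0.0337
```

Request:
move_arm(deltas=[[[0,0,0,0,0,0,0.02],[0,0,0,0,0,0,0.02]]])

```text
t: 31.1
eef_pos: [0.5754, -0.0157, 0.054]
ee_rot: [3.142, 0.001, 0.082]
force: [-1.9, 0.4, 0.4]
width: 0.0338
```

Request:
move_arm(deltas=[[[0,0,0,0,0,0,0.06],[0,0,0,0,0,0,0.06],[0,0,0,0,0,0,0.06],[0,0,0,0,0,0,0.06],[0,0,0,0,0,-0.01,0.06],[0,0,0,0,0,-0.03,0.06],[0,0,0,0,0,-0.06,0.06],[0,0,0,0,0,-0.1,0.0],[0,0,0,0,0,-0.14,0.0],[0,0,0,0,0,-0.18,0.0],[0,0,0,0,0,-0.195,0.0],[0,0,0,0,0,-0.195,0.0]]])

```text
t: 32.1
eef_pos: [0.5782, -0.0155, 0.2555]
ee_rot: [-3.141, -0.009, 0.083]
force: [0.2, 0.1, -0.7]
width: 0.0323
```

Request:
move_arm(deltas=[[[0,0,0,0,0,0,0],[0,0,0,0.02,0,0,0],[0,0,0,0.045,0,0,0],[0,0,0,0.07,0,0,0],[0,0,0,0.085,0,0,0],[0,0,0,0.095,0,0.005,0],[0,0,0,0.095,0,0.015,0],[0,0,0,0.095,0,0.02,0],[0,0,0,0.095,0,0.02,0],[0,0,0,0.095,0,0.02,0],[0,0,0,0.095,0,0.02,0]]])

```text
t: 33.02
eef_pos: [0.6701, -0.0078, 0.2295]
ee_rot: [3.142, -0.0, 0.083]
force: [0.1, 0.8, 0.1]
width: 0.0007
```

Request:
move_arm(deltas=[[[0,0,0,0,0,0.008,0],[0,0,0,0,0,0.014,0],[0,0,0,0,0,0.018,0],[0,0,0,0,0,0.022,0],[0,0,0,0,0,0.026,0],[0,0,0,0,0,0.03,0],[0,0,0,0,0,0.033,0],[0,0,0,0,0,0.036,0],[0,0,0,0,0,0.038,0],[0,0,0,0,0,0.039,0],[0,0,0,0,0,0.039,0]]])

```text
t: 33.93
eef_pos: [0.6706, -0.0077, 0.1909]
ee_rot: [3.141, -0.001, 0.083]
force: [-3.7, 2.4, 9.4]
width: 0.0006
```

Request:
move_arm(deltas=[[[0,0,0,0,0,0.001,0],[0,0,0,0,0,0.002,0],[0,0,0,0,0,0.003,0],[0,0,0,0,0,0.003,0],[0,0,0,0,0,0.003,0]]])

```text
t: 34.35
eef_pos: [0.6708, -0.0078, 0.1902]
ee_rot: [3.141, -0.002, 0.083]
force: [-8.6, 3.9, 20.6]
width: 0.0005
```

Request:
move_arm(deltas=[[[0,0,0,0,0,-0.015,0],[0,0,0,0,0,-0.03,0],[0,0,0,0,0,-0.055,0],[0,0,0,-0.01,0,-0.061,0.0],[0,0,0,-0.035,0,-0.061,0.0],[0,0,0,-0.06,0,-0.061,0.07],[0,0,0,-0.085,0,-0.061,0.07],[0,0,0,-0.094,0,-0.061,0.07],[0,0,0,-0.094,0,-0.061,0.07],[0,0,0,-0.094,0,-0.061,0.07],[0,0,0,-0.094,0,-0.061,0.07],[0,0,0,-0.094,0,-0.061,0.07]]])

```text
t: 35.35
eef_pos: [0.5777, -0.0154, 0.2475]
ee_rot: [3.141, 0.001, 0.082]
force: [-0.7, -0.3, 0.8]
width: 0.0416
```

```bash
python3 - <<'E'
from h import *
a,c=grab("wrist","w12"); b=cv2.imread("pics/w6.png")
print("bar/bed region diff vs w6", np.abs(a.astype(float)-b)[100:225,225:295].mean(), "dial", np.abs(a.astype(float)-b)[0:70,330:410].mean())
plan(.5758,-.0157,.0535,.083)
E
```

```text
bar/bed region diff vs w6 3.6525333333333334 dial 10.325119047619047
turn [0.01, 0.05, -0.04] shift [-0.0016, 0.0001, 0.1939] rows>= 4.6
```

Request:
move_arm(deltas=[[[0,0,0,-0.001,0,0.03,0.07],[0,0,0,-0.001,0,0.06,0.07],[0,0,0,-0.001,0,0.09,0.07],[0,0,0,-0.001,0,0.12,0.07],[0,0,0,-0.001,0,0.15,0.07],[0,0,0,-0.001,0,0.17,0.07],[0,0,0,-0.001,0,0.183,0.07],[0,0,0,-0.001,0,0.19,0.07],[0,0,0,-0.001,0,0.193,0.07],[0,0,0,-0.001,0,0.193,0.07],[0,0,0,-0.001,0,0.193,0.02],[0,0,0,-0.001,0,0.193,0.02]]])

```text
t: 36.4
eef_pos: [0.5767, -0.0154, 0.056]
ee_rot: [-3.141, -0.002, 0.083]
force: [0.1, -0.2, -0.4]
width: 0.0614
```

Request:
move_arm(deltas=[[[0,0,0,0,0,0,0.02],[0,0,0,0,0,0,0.02],[0,0,0,0,0,0,0.02],[0,0,0,0,0,0,0.02],[0,0,0,0,0,0,0.02],[0,0,0,0,0,0,0.02],[0,0,0,0,0,0,0.02]]])

```text
t: 36.98
eef_pos: [0.576, -0.0156, 0.0553]
ee_rot: [3.142, -0.0, 0.083]
force: [-1.8, 1.0, 4.4]
width: 0.0339
```

Request:
move_arm(deltas=[[[0,0,0,0,0,-0.003,0.02],[0,0,0,0,0,-0.006,0.02],[0,0,0,-0.01,0,-0.006,0.02],[0,0,0,-0.025,0,-0.006,0.02],[0,0,0,-0.04,0,-0.006,0.02],[0,0,0,-0.055,0,-0.006,0.02],[0,0,0,-0.068,0,-0.006,0.02],[0,0,0,-0.075,0,-0.02,0.02],[0,0,0,-0.075,0,-0.05,0.02],[0,0,0,-0.075,0,-0.08,0.02],[0,0,0,-0.075,0,-0.09,0.02],[0,0,0,-0.075,0,-0.09,0.02]]])

```text
t: 37.98
eef_pos: [0.5023, -0.0214, 0.1477]
ee_rot: [-3.14, -0.005, 0.083]
force: [0.0, 0.3, -3.1]
width: 0.0338
```

```bash
python3 - <<'E'
from h import *
a,c=grab("wrist","w13")
s=monitor.get_state();A=R.from_euler('xyz',s["ee_rot"]);print(s["width"])
for h in (.036,.028): print(h,w2p(c,s["eef_pos"]+A.apply([.094,.0008,-(h-.0045)])))
m=(cv2.cvtColor(a,cv2.COLOR_BGR2GRAY)[15:95,215:305]<150).astype(np.uint8)
for im,n in((a,"w13"),(cv2.imread("pics/w7.png"),"w7")):
    g=cv2.cvtColor(im,cv2.COLOR_BGR2GRAY)[15:95,225:295]; ys,xs=np.where(g<130); print(n,"dark ring x",xs.min()+225,xs.max()+225,"y",ys.min()+15,ys.max()+15)
b=cv2.imread("pics/w7.png").astype(float)
print("diff",np.abs(a-b)[10:100,225:295].mean())
plan(.413,-.279,.145,-.005)
E
```

```text
0.03375611692702098
0.036 [[259.31358268  45.69391497]]
0.028 [[259.14053061  48.99304252]]
w13 dark ring x 229 285 y 18 78
w7 dark ring x 230 286 y 21 81
diff 18.569788359788358
turn [-0.07, -0.12, 4.99] shift [-0.1089, 0.2493, 0.0002] rows>= 6.5
```

```bash
python3 - <<'E'
from h import *
for n in("w11","w5","w13","w7"):
    g=cv2.cvtColor(cv2.imread(f"pics/{n}.png"),cv2.COLOR_BGR2GRAY); 
    ys,xs=np.where(g[5:95,225:292]<130); r=(ys.min()+5+ys.max()+5)/2
    k,l,st,ce=cv2.connectedComponentsWithStats((g[:95,225:292]>150).astype(np.uint8))
    print(n,"ring",xs.min()+225,xs.max()+225,ys.min()+5,ys.max()+5,[ (np.round(ce[i]+[225,0],1).tolist(),int(st[i,4])) for i in range(1,k) if 500<st[i,4]<3000])
E
```

```text
w11 ring 228 285 20 76 []
w5 ring 231 287 20 81 []
w13 ring 229 285 18 78 [([256.6, 45.4], 1515)]
w7 ring 230 286 21 81 [([258.2, 48.8], 1506)]
```

Request:
move_arm(deltas=[[[0,0,1,-0.015,0.03,0,0.02],[0,0,2,-0.03,0.07,0,0.02],[0,0,3,-0.047,0.11,0,0.02],[0,0,4,-0.065,0.15,0,0.02],[0,0,5,-0.085,0.19,0,0.02],[0,0,5,-0.1,0.23,0,0.02],[0,0,5,-0.108,0.245,0,0.02],[0,0,5,-0.109,0.249,0,0.02],[0,0,5,-0.109,0.249,0,0.02],[0,0,5,-0.109,0.249,0,0.02],[0,0,5,-0.109,0.249,0,0.02]]])

```text
t: 38.95
eef_pos: [0.4127, -0.278, 0.1441]
ee_rot: [-3.141, 0.002, -0.004]
force: [-0.4, -0.6, -1.7]
width: 0.0335
```

```bash
python3 - <<'E'
from h import *
plan(.413,-.279,.0460,-.005)
E
```

```text
turn [-0.03, 0.09, 0.03] shift [0.0004, 0.001, 0.0981] rows>= 2.4
```

Bar A's peg disc matches bar B's driven one (area 1515 vs 1506, offset from its ring 2.6 vs 2.2 px), so it is set. Placing it.

Request:
move_arm(deltas=[[[0,0,0,0,0.001,0.03,0.02],[0,0,0,0,0.001,0.06,0.02],[0,0,0,0,0.001,0.08,0.02],[0,0,0,0,0.001,0.088,0.02],[0,0,0,0,0.001,0.092,0.02],[0,0,0,0,0.001,0.095,0.02],[0,0,0,0,0.001,0.096,0.02],[0,0,0,0,0.001,0.097,0.02],[0,0,0,0,0.001,0.098,0.02],[0,0,0,0,0.001,0.098,0.02],[0,0,0,0,0.001,0.098,0.02]]])

```text
t: 39.87
eef_pos: [0.4133, -0.28, 0.0475]
ee_rot: [3.141, -0.001, -0.005]
force: [-0.1, -1.5, -3.1]
width: 0.0338
```

Request:
move_arm(deltas=[[[0,0,0,0,0,0.001,0.02],[0,0,0,0,0,0.0015,0.02],[0,0,0,0,0,0.002,0.02],[0,0,0,0,0,0.002,0.02],[0,0,0,0,0,0.002,0.02],[0,0,0,0,0,0.002,0.02]]])

```text
t: 40.37
eef_pos: [0.413, -0.28, 0.0452]
ee_rot: [3.141, 0.0, -0.005]
force: [-1.7, 0.1, 2.0]
width: 0.0338
```

Request:
move_arm(deltas=[[[0,0,0,0,0,0,0.06],[0,0,0,0,0,0,0.06],[0,0,0,0,0,0,0.06],[0,0,0,0,0,0,0.06],[0,0,0,0,0,-0.01,0.06],[0,0,0,0,0,-0.03,0.06],[0,0,0,0,0,-0.06,0.06],[0,0,0,0,0,-0.1,0.06],[0,0,0,0,0,-0.14,0.0],[0,0,0,0,0,-0.18,0.0],[0,0,0,0,0.02,-0.21,0.0],[0,0,0,0,0.04,-0.21,0.0]]])

```text
t: 41.37
eef_pos: [0.4158, -0.3216, 0.2629]
ee_rot: [3.136, -0.011, -0.002]
force: [2.0, -1.1, 0.4]
width: 0.0386
```

Request:
move_arm(deltas=[[[0,0,0,0.03,0.02,0,0],[0,0,0,0.055,0.04,0,0],[0,0,0,0.055,0.04,0,0],[0,0,0,0.055,0.04,0,0],[0,0,0,0.055,0.04,0,0],[0,0,0,0.055,0.04,0,0]]])

```text
t: 41.87
eef_pos: [0.4671, -0.3598, 0.255]
ee_rot: [-3.141, 0.0, -0.005]
force: [-0.1, -0.7, -0.3]
width: 0.0018
```

```bash
python3 - <<'E'
from h import *
a,c=grab("wrist","w14"); s=monitor.get_state();print(s["eef_pos"])
for p in ((.5944,-.379,.042),(.483,-.379,.068),(.483,-.28,.068)): print(w2p(c,[p]).round(0))
t,_=grab("top","t14"); 
v=cv2.resize(a[:230],None,fx=1.5,fy=1.5,interpolation=cv2.INTER_CUBIC)
r=cv2.resize(t[60:175,240:420],None,fx=2,fy=2,interpolation=cv2.INTER_CUBIC)
o=np.zeros((v.shape[0]+r.shape[0],768,3),np.uint8);o[:v.shape[0]]=v;o[v.shape[0]:,:r.shape[1]]=r
cv2.imwrite("pics/w14v.png",o)
E
```

```text
[ 0.46711334 -0.35974353  0.25528491]
[[273.  49.]]
[[273. 151.]]
[[186. 151.]]
```

View pics/w14v.png

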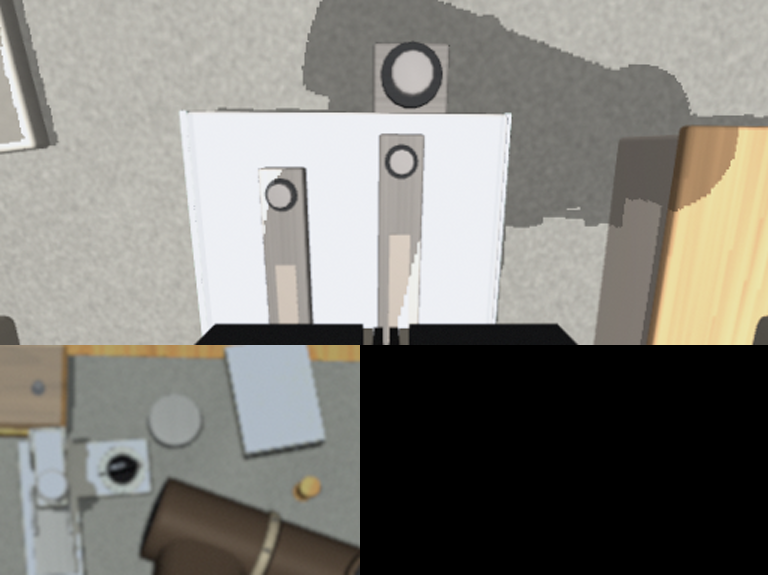

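Both bars lie flat between the lips. Bar A's peg is at (280,195), as expected. Bar B's peg at (400,160) shows it has shifted about 24 mm forward, but it is still well on the riser. The button is at (413,73). The press and its dial look unchanged. I'll verify B numerically and aim at the button.

```bash
python3 - <<'E'
from h import *
_,c=load("w14")
P=lambda l,z:p2w(c,np.array(l)/1.5,z)
print("button",P([[413,73]],.042),"pegs",P([[281,194],[401,160]],.068),"B far corners",P([[380,135],[424,135],[378,320],[416,320]],.06),"A far",P([[259,168],[305,168]],.06),"edge",P([[183,113],[511,114]],.05))
plan(.594,-.381,.06,-.005)
E
```

```text
button [[ 0.59459033 -0.38136975  0.042     ]] pegs [[ 0.50772921 -0.28285758  0.068     ]
 [ 0.53179991 -0.37179377  0.068     ]] B far corners [[ 0.54954616 -0.35655152  0.06      ]
 [ 0.54944556 -0.38888899  0.06      ]
 [ 0.4047255  -0.35391781  0.06      ]
 [ 0.40458568 -0.38500183  0.06      ]] A far [[ 0.52637816 -0.26574713  0.06      ]
 [ 0.5261398  -0.30026989  0.06      ]] edge [[ 0.56683342 -0.20871183  0.05      ]
 [ 0.56480041 -0.45468324  0.05      ]]
turn [0.01, -0.03, 0.03] shift [0.1268, 0.0207, 0.1955] rows>= 5.6
```

Request:
move_arm(deltas=[[[0,0,0,0.04,0.01,0,0],[0,0,0,0.08,0.0207,0,0],[0,0,0,0.12,0.0207,0,0],[0,0,0,0.127,0.0207,0.02,0],[0,0,0,0.127,0.0207,0.06,0],[0,0,0,0.127,0.0207,0.1,0],[0,0,0,0.127,0.0207,0.14,0],[0,0,0,0.127,0.0207,0.17,0],[0,0,0,0.127,0.0207,0.19,0],[0,0,0,0.127,0.0207,0.195,0],[0,0,0,0.127,0.0207,0.195,0],[0,0,0,0.127,0.0207,0.195,0]]])

```text
t: 42.97
eef_pos: [0.5953, -0.3818, 0.0616]
ee_rot: [3.141, -0.001, -0.004]
force: [-0.1, -0.2, 0.3]
width: 0.0003
```

Request:
move_arm(deltas=[[[0,0,0,0,0,0.008,0],[0,0,0,0,0,0.014,0],[0,0,0,0,0,0.018,0],[0,0,0,0,0,0.021,0],[0,0,0,0,0,0.023,0],[0,0,0,0,0,0.025,0],[0,0,0,0,0,0.026,0],[0,0,0,0,0,0.026,0],[0,0,0,0,0,0.026,0]]])

```text
t: 43.72
eef_pos: [0.5954, -0.3818, 0.038]
ee_rot: [3.14, -0.002, -0.004]
force: [-5.3, 6.0, 23.3]
width: 0.0005
```

23 N already at z 0.038, though home should be about 0.034. I'll probe the force profile.

Request:
move_arm(deltas=[[[0,0,0,0,0,-0.002,0],[0,0,0,0,0,-0.002,0],[0,0,0,0,0,-0.002,0]]])

```text
t: 43.97
eef_pos: [0.5953, -0.3817, 0.0382]
ee_rot: [3.14, -0.002, -0.004]
force: [-1.3, 4.6, 12.6]
width: 0.0003
```

```bash
python3 - <<'E'
from h import *
s=monitor.get_state();print(s["eef_pos"],s["force"],s["moment"])
E
```

```text
[ 0.59532588 -0.38174197  0.0382287 ] [-1.27940233  4.6387144  12.64221717] [1.16862834 0.65195822 0.01302517]
```

Request:
move_arm(deltas=[[[0,0,0,0,0,-0.002,0],[0,0,0,0,0,-0.002,0],[0,0,0,0,0,-0.002,0]]])

```text
t: 44.22
eef_pos: [0.5953, -0.3817, 0.0389]
ee_rot: [3.141, -0.002, -0.004]
force: [0.9, 0.5, 5.3]
width: 0.0004
```

```bash
python3 - <<'E'
from h import *
s=monitor.get_state();print(s["eef_pos"],s["force"],s["moment"])
a,c=grab("side","s15"); cv2.imwrite("pics/s15v.png",cv2.resize(a[90:200,220:350],None,fx=5,fy=5,interpolation=cv2.INTER_CUBIC))
E
```

```text
[ 0.59526351 -0.38168868  0.0389303 ] [0.87063819 0.49193182 5.3131408 ] [ 0.30006248 -0.51199519  0.03886097]
```

View pics/s15v.png

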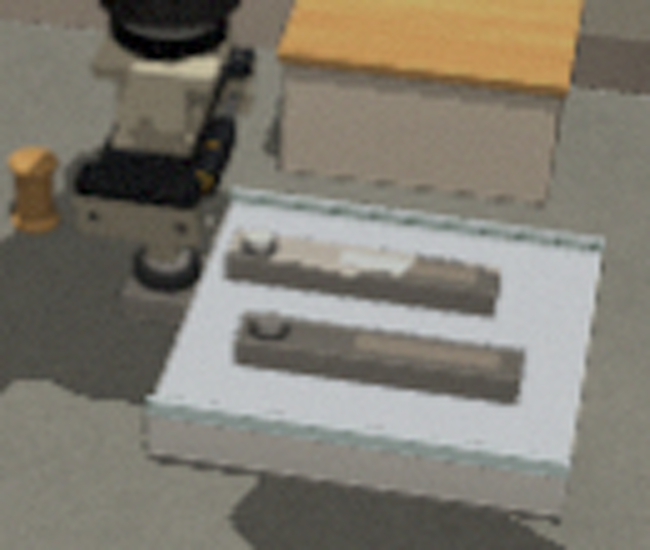

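Request:
move_arm(deltas=[[[0,0,0,0,0,-0.002,0],[0,0,0,0,0,-0.002,0],[0,0,0,0,0,-0.002,0],[0,0,0,0,0,-0.002,0],[0,0,0,0,0,-0.002,0]]])

```text
t: 44.68
eef_pos: [0.5951, -0.3817, 0.0402]
ee_rot: [3.141, -0.001, -0.005]
force: [5.1, -0.4, 2.6]
width: 0.0003
```

Request:
move_arm(deltas=[[[0,0,0,0,0,-0.002,0],[0,0,0,0,0,-0.002,0],[0,0,0,0,0,-0.002,0],[0,0,0,0,0,-0.002,0],[0,0,0,0,0,-0.002,0]]])

```text
t: 45.1
eef_pos: [0.5944, -0.3815, 0.0419]
ee_rot: [3.142, 0.0, -0.005]
force: [2.3, -0.4, 3.3]
width: 0.0005
```

Request:
move_arm(deltas=[[[0,0,0,0,0,-0.006,0],[0,0,0,0,0,-0.006,0],[0,0,0,0,0,-0.006,0],[0,0,0,0,0,-0.006,0],[0,0,0,0,0,-0.006,0]]])

```text
t: 45.52
eef_pos: [0.5937, -0.3813, 0.0474]
ee_rot: [-3.141, 0.002, -0.005]
force: [-0.1, -0.2, -0.5]
width: 0.0004
```

Request:
move_arm(deltas=[[[0,0,0,0.007,0,-0.004,0],[0,0,0,0.007,0,-0.004,0],[0,0,0,0.007,0,-0.004,0],[0,0,0,0.007,0,0.001,0],[0,0,0,0.007,0,0.003,0],[0,0,0,0.007,0,0.004,0],[0,0,0,0.007,0,0.004,0],[0,0,0,0.007,0,0.004,0],[0,0,0,0.007,0,0.004,0]]])

```text
t: 46.27
eef_pos: [0.6016, -0.3815, 0.0442]
ee_rot: [3.142, -0.0, -0.005]
force: [0.7, -0.3, 1.8]
width: 0.0008
```

Request:
move_arm(deltas=[[[0,0,0,0,0,0.002,0],[0,0,0,0,0,0.002,0],[0,0,0,0,0,0.002,0],[0,0,0,0,0,0.002,0]]])

```text
t: 46.6
eef_pos: [0.6017, -0.3815, 0.0421]
ee_rot: [3.141, -0.0, -0.005]
force: [0.3, 0.9, 3.6]
width: 0.0
```

Request:
move_arm(deltas=[[[0,0,0,0,0,0.002,0],[0,0,0,0,0,0.002,0],[0,0,0,0,0,0.002,0],[0,0,0,0,0,0.002,0]]])

```text
t: 46.93
eef_pos: [0.6016, -0.3815, 0.0401]
ee_rot: [3.141, -0.0, -0.005]
force: [2.0, 1.8, 4.2]
width: 0.0002
```

Request:
move_arm(deltas=[[[0,0,0,0,0,0.002,0],[0,0,0,0,0,0.002,0],[0,0,0,0,0,0.002,0],[0,0,0,0,0,0.002,0]]])

```text
t: 47.27
eef_pos: [0.6017, -0.3816, 0.0384]
ee_rot: [3.141, -0.0, -0.005]
force: [1.1, 1.7, 6.0]
width: 0.0004
```

Request:
move_arm(deltas=[[[0,0,0,0,0,0.002,0],[0,0,0,0,0,0.002,0],[0,0,0,0,0,0.002,0],[0,0,0,0,0,0.002,0]]])

```text
t: 47.6
eef_pos: [0.6018, -0.3816, 0.0381]
ee_rot: [3.141, -0.001, -0.004]
force: [-2.8, 5.5, 17.4]
width: 0.0001
```

The spring profile is clean (1.8, 3.6, 4.2, 6 N) and then a hard stop at z 0.038. That matches the button's 5 N at its stop, so it is home. Retracting.

Request:
move_arm(deltas=[[[0,0,0,0,0,-0.01,0],[0,0,0,0,0,-0.03,0],[0,0,0,0,0,-0.06,0],[0,0,0,0,0,-0.1,0],[0,0,0,0,0,-0.14,0],[0,0,0,-0.03,0,-0.18,0],[0,0,0,-0.06,0,-0.2,0],[0,0,0,-0.09,0,-0.21,0],[0,0,0,-0.12,0,-0.21,0],[0,0,0,-0.14,0,-0.21,0],[0,0,0,-0.14,0,-0.21,0],[0,0,0,-0.14,0,-0.21,0]]])

```text
t: 48.6
eef_pos: [0.4601, -0.381, 0.2463]
ee_rot: [-3.141, 0.0, -0.006]
force: [0.6, -1.0, 0.0]
width: 0.0006
```

```bash
python3 - <<'E'
from h import *
a,c=grab("wrist","w16"); t,_=grab("side","s16"); s=monitor.get_state();print(s["eef_pos"],s["force"],s["t"])
v=cv2.resize(a[:230],None,fx=1.25,fy=1.25,interpolation=cv2.INTER_CUBIC)
r=cv2.resize(t[100:330,20:330],None,fx=1.3,fy=1.3,interpolation=cv2.INTER_CUBIC)
o=np.zeros((v.shape[0]+r.shape[0],v.shape[1],3),np.uint8);o[:v.shape[0]]=v;o[v.shape[0]:,:r.shape[1]]=r
cv2.imwrite("pics/w16v.png",o)
E
```

```text
[ 0.46161317 -0.38093025  0.24563179] [-0.42184023 -0.1524702  -0.21062107] 48.7
```

View pics/w16v.png

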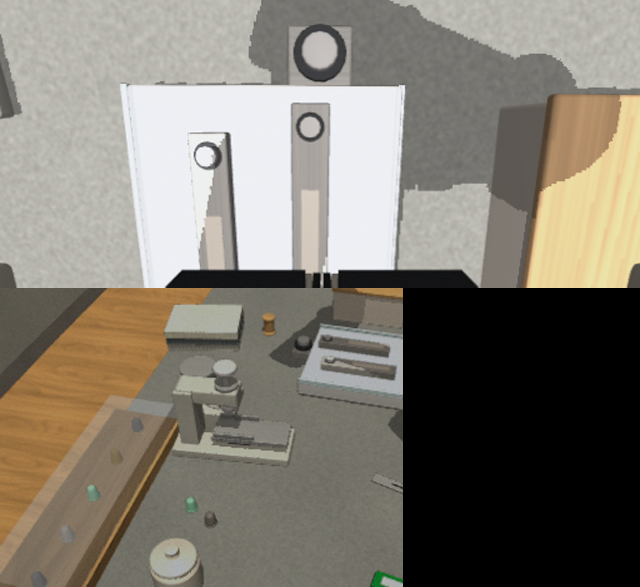

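Everything stands: both bars flat, plunger up, thimbles at (192,503) and (210,519) and the jar upright. One numeric check of the dial between the two presses, then hand in.

```bash
python3 - <<'E'
from h import *
for n in("w6","w12"):
    g=cv2.cvtColor(cv2.imread(f"pics/{n}.png"),cv2.COLOR_BGR2GRAY)[5:55,345:408]
    d=cv2.morphologyEx((g<60).astype(np.uint8),cv2.MORPH_CLOSE,np.ones((7,7)))
    k,l,st,ce=cv2.connectedComponentsWithStats(((g>150)&(d>0)).astype(np.uint8))
    for i in range(1,k):
        if st[i,4]>20:
            ys,xs=np.where(l==i); vx,vy=cv2.fitLine(np.c_[xs,ys].astype(np.float32),2,0,.01,.01)[:2,0]; print(n,ce[i]+[345,5],st[i,4],np.degrees(np.arctan(vy/vx)))
print(arm.job_done())
E
```

```text
w6 [369.91489362  25.86170213] 94 -9.176543
w6 [345.61111111  32.83333333] 36 -89.4524
w12 [345.52777778  31.16666667] 36 -89.47093
w12 [369.5326087   24.93478261] 92 -9.204935
the job is handed in; nothing more can be done
None
```

The job is done and handed in, with about 49 s of the 210 s used; no verdict was reported. I found only two bars and left the green look-alike alone.

- **Dial:** turned from about 0 to the broad mark, pointer within about 1.5° of it. The pointer read the same angle after both presses.
- **Pegs:** each bar was laid on the bed and pressed until force rose past the spring to 18–21 N at the plunger's stop (z 0.190). The peg images then agreed with 8 mm proud.
- **Riser:** both bars lie flat, peg up, on the riser.
- **Button:** pressed home. Force rose as its spring should, then met a hard stop.
- **Final look:** plunger up, thimbles and jar standing, gripper clear of everything.

These readings disagreed or were not fully checked:
- **Button stop height:** the stop came at z 0.038 instead of the expected 0.034. I took it as the real stop because about 5–6 N was felt just before it.
- **Shifted bar:** the first bar had moved about 24 mm along the riser after I placed it. It was still well inside the limits, so I left it there.
- **Camera mismatch:** the top and side cameras disagreed by several mm, so I relied on the wrist camera.
- **Lamp:** I did not see it light.
- **Picture budget:** I viewed 18 pictures, four over the budget of 14.

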